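# Lift a porcelain plate off the warmer with a flat lifter

### The job

Take the flat lifter out of its holder, where it stands on edge, lay it flat on the bench and let go, then take it again by its handle so that its blade is level. Slide the blade under the round porcelain plate on the warmer, lift the plate on the blade without the gripper touching it, and set it down level and centred across the two rails of the cooling stand. Then draw the lifter out and leave it lying flat on the bench; do not drop the plate, and leave the other things where they are.

Things in the scene. Friction and masses are not known exactly. Their poses are not given: they have to be found in the camera images.
- lifter_grip (a point): Place to hold the lifter: on its centre line, 42 mm behind the blade, in a wooden handle 96 long x 24 wide x 14 mm thick that runs from 16 mm ahead of this point to 80 mm behind it. Axes: x along the tool to the tip, z across the blade, y normal to the blade. Start: on edge in the holder, z up, this point 42 mm above the bench, handle towards the robot.
- lifter_tip (a point): Middle of the lifter's tip edge, 127.5 mm ahead of lifter_grip, same axes. Steel blade 85 long x 60 wide x 2.4 mm thick, thinning to 1.2 mm in its last 20 mm; slim neck 26 mm long behind it. Blade and handle share one middle plane; both faces are alike. The handle's face stands 5.8 mm proud of the blade's.
- lifter: The lifter (207 mm long, 0.15 kg): origin at the middle of one long blade edge (the lower one as stored), 85 mm ahead of lifter_grip along x and 30 mm along -z; same axes. It balances about 50 mm ahead of lifter_grip: lying on the bench it rests on handle and tip edge, tip about 3 degrees down. Let go leaning on its edge it falls flat.
- holder: Fixed grey plastic holder with a slot along its x, origin on the bench under the stored blade's centre. Base 90 x 70 x 12 mm; cheeks from x = -45 to 35 mm, 30 mm wide over both, tops 48 mm above the bench; slot 6 mm wide, open at the top and ends, floor 12 mm up. The lifter must rise 36 mm to leave it.
- plate_center (a point): Centre (half-way up) of the loose round white porcelain plate with seven holes, z up: 116 mm across, 9 mm thick, 0.1 to 0.2 kg, too wide to grip. It lies on the warmer with no gap. Its underside is bevelled from 100 mm across at the bottom to 116 mm at 3.5 mm up, so a thin edge kept down on the warmer's top wedges under it.
- plate: The porcelain plate, origin at the centre of its underside.
- warmer_top (a point): On the top face, 50 mm above the bench, of the fixed plate warmer (white box, aluminium top). x points from its open front to its back; the blade comes in along +x. The top spans x = -80 to 76, y = -80 to 80 mm. Two stop pins (8 mm thick, 13 high) at x = 48, y = +-40 mm keep the plate, which starts within 7 mm of this point, from sliding away.
- warmer: The warmer: origin on the bench under warmer_top, same axes. About 17 to 21 mm of its top lie bare in front of the plate; against the pins the plate's centre is at x = 0 to 1 mm.
- stand_top (a point): Centre of the fixed aluminium cooling stand, level with its rail tops, 60 mm above the bench. Two rails 12 mm wide, 130 mm long run along x at y = +-45 mm, 78 mm clear between them, open at both ends, over a base 8 mm high. The plate spans the rails; the blade goes down between them and out along -x, towards the robot.
- stand: The cooling stand: origin on the bench under stand_top, same axes.
- beaker: Glass beaker, 78 mm across, 92 mm high; bystander. Origin under its centre.
- flask: Stoppered conical flask, 75 mm across, 114 mm high; bystander. Origin under its centre.
- bod_bottle_0: Glass bottle with stopper, 59 mm across, 140 mm high; bystander. Origin under its centre.
Mind the look-alikes: they are no part of the job. Of the things that look like the plate, the largest one is meant.

How it is judged:
By the outcome, as a careful person would: the job done as asked, in the order asked, and still so for the second after the job is handed in, with the robot touching nothing.
It also fails if it takes over 64 s, if anything falls off the work surface, if the arm or the gripper's body presses on something with over 40 N, if the wrist force passes 120 N, or if a joint passes its speed limit or range.

### The arm

A 6-joint arm with a two-finger parallel gripper is mounted at the origin on a cart in front of the work surface, level with it; the furniture and walls round the work are solid. World frame = base frame: x ahead of the robot, y to its left, z up, the work surface at z = 0. Lengths are in mm, angles in degrees, forces in N, time in s.
With the tool pointing down it reaches from about 275 to 775 mm from the base axis. Payload 14.6 kg.
Tool frame: the origin (TCP) lies at the very end of the fingers, on their centre line; the grasp point (between the pads) lies 19 mm behind it (r.hold_point_z is the distance from the TCP to the grasp point, in mm); x points along the fingers, y is the direction in which the jaws open and shut, and the axes are right-handed (so a half turn about x gives the same grasp; the last joint's range is limited). The gripper opens to 85 mm and grips with 20 to 120 N. Pads are 22 mm wide; open, the fingers measure 114 mm over their backs; the gripper's body (76 mm by 85 mm) begins 54 mm behind the grasp point. The pads swing forward as they close: fully open they stand 13 mm farther back than shut.
Start: joints at [-85.502, 15.075, -2.767, 72.158, 0, 81.102], TCP at [121.623, -510.721, 231.278] pointing down, gripper open.
Joint ranges: [-151.79, 151.79], [-50.71, 97.33], [-67.44, 78.34], [-121.81, 120.89], [-77.56, 73.72], [-180, 180]. Speed limits (degrees/s): [108.29, 108.29, 147.25, 159.86, 180, 180].

### API

Orientations are given as a 3x3 rotation matrix whose columns are the frame's x, y, z axes.
In Python, from plant import r, optics, ticket gives the robot as it stands.
- The arm moves only by the shell command python3 -m jog 'ROWS' [OPENING] [FORCE]. ROWS is a JSON object of lists of equal length, an entry for each row: "linear": the shift along the tool's x, y, z in cm, a list of three; "turn": the turn, a rotation vector about the tool's x, y, z in rad, a list of three. A call has 1 to 12 rows; each row shifts and turns the commanded pose from where the row before left it, along the tool's axes as they then stand; what a row does not reach is not made up. A row lasts 1/8 s, in which the tool goes at most 62.5 mm and 10.7 degrees, less where a joint would pass 70% of its speed; a pose out of reach is approached as far as the arm can. A call is refused whole if a number of a shift passes 6.25 or a number of a turn 0.188, either way. A call with a gripper value outside its range is refused whole. OPENING is the finger opening in cm, from 0 to 8.54, set as the call begins (- or left out, the last holds). The fingers move at their own pace and stop on an object; FORCE is the grip in N (left out, the last holds). Time passes only in rows, so rows that do not move let the fingers close. It gives the time, the measured TCP pose, the force and the opening at its end, in the units of the state.
- r.state(): the state, without advancing time (a new reading comes with each control period).
- optics.snapshot(name): name is "side" or "top" or "wrist"; returns the picture (384x512x3 uint8, red, green, blue); there is no depth.
- optics.camera_params(name): a dict with "vfov" (degrees; the focal length in pixels is half the picture's height over the tangent of half this angle, whatever the lens; pixels are square), "cx", "cy" (the principal point, pixels), "R" (3x3) and "t" (3): a world point X has camera coordinates R X + t. Camera axes: x right, y down, z forward; pixel columns grow to the right and rows downward; lengths in mm; the calibration is good to about 2 mm. The wrist camera is an equidistant fisheye: a pixel r from the principal point sees the ray r / f radians off the axis. A picture is of the moment at which its call begins: read the wrist's pose just before it. camera_params takes no time and is no camera call; for the wrist camera it gives the pose at the moment of the call.
- ticket.finish_job(): hands the job in, once; it reports no verdict.
The state is a dict: "time": time; "joint_pos": joint angles; "joint_vel": joint speeds; "joint_efforts": joint torques, N m; "ee_pos": TCP position; "tcp_rot": TCP orientation; "ft_force": force on the tool from outside, world axes, zero at the start; "wrist_torque": the same for the moment, N m; "grip_width": finger opening in mm.
Only numpy, scipy, OpenCV 4.12 (cv2) and the standard library are available. Lean on these libraries where they do the work, as an engineer would, in place of code of your own. Each camera call takes 0.05 s, during which the arm holds its last target.

## Working session

There is one attempt and no reset: what is moved stays moved. The work goes in short steps, Python scripts to look and compute and a shell command to move; the robot and the scene stay as the last step left them, time stands still between calls to the robot, and variables do not carry over. Pictures are saved under pics/ and viewed, and the job is handed in when it is done.

```bash
ls; mkdir -p pics; python3 - <<'E'
from plant import r, optics, ticket
import cv2
for n in ("side","top","wrist"):
    p=optics.camera_params(n); print(n,p)
    im=optics.snapshot(n); cv2.imwrite(f"pics/{n}0.png",im[:,:,::-1])
print(r.state())
E
```

```text
pics
side {'vfov': 54.17296961256644, 'cx': 243.20666470559175, 'cy': 190.9393752576413, 'R': array([[-0.99994972,  0.007648  , -0.0064863 ],
       [ 0.00993473,  0.66742675, -0.74460918],
       [-0.00136564, -0.74463618, -0.66746917]]), 't': array([ 569.35701264,   33.95871975, 1405.59711123])}
top {'vfov': 54.42560719505757, 'cx': 255.25641683622524, 'cy': 189.1575744750565, 'R': array([[ 0.00986377, -0.99993381, -0.00592378],
       [-0.99207959, -0.00904409, -0.12528484],
       [ 0.12522297,  0.00711264, -0.99210313]]), 't': array([  19.27050906,  539.14449319, 1199.03467819])}
wrist {'vfov': 65.70646984690485, 'cx': 262.5005504481448, 'cy': 190.91880332616705, 'R': array([[ 0.23235106, -0.97263009, -0.00192094],
       [-0.93889809, -0.2248076 ,  0.26063751],
       [-0.25393573, -0.05875583, -0.96543482]]), 't': array([-524.65083407,  -34.43434194,  378.98983147])}
{'time': 0.15, 'joint_pos': array([-8.55014056e+01,  1.50965381e+01, -2.79480625e+00,  7.21578083e+01,
        6.29084023e-04,  8.11035626e+01]), 'joint_vel': array([-0.01895149, -0.05377024,  0.16002696, -0.01456673,  0.08064858,
       -0.01652659]), 'joint_efforts': array([ 1.05592411e-03, -6.37830162e+01,  3.84645653e+01,  1.06745248e-02,
       -8.66092819e-05, -4.10906569e-05]), 'ee_pos': array([ 121.61996357, -510.51613689,  230.90323901]), 'tcp_rot': array([[-5.63414302e-05,  2.31663523e-01, -9.72795975e-01],
       [ 8.56094254e-04, -9.72795609e-01, -2.31663486e-01],
       [-9.99999632e-01, -8.45857297e-04, -1.43517115e-04]]), 'ft_force': array([-0.13296643, -0.75704088, -0.26075533]), 'wrist_torque': array([-0.02781718, -0.02695679,  0.03617563]), 'grip_width': 85.32095276468812}
```

View pics/side0.png

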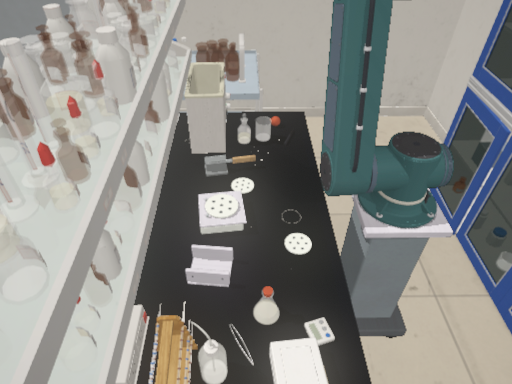

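View pics/top0.png

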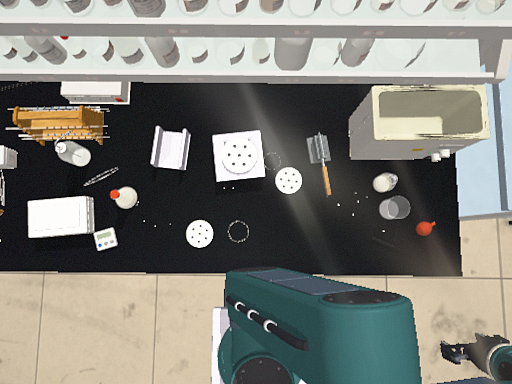

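View pics/wrist0.png

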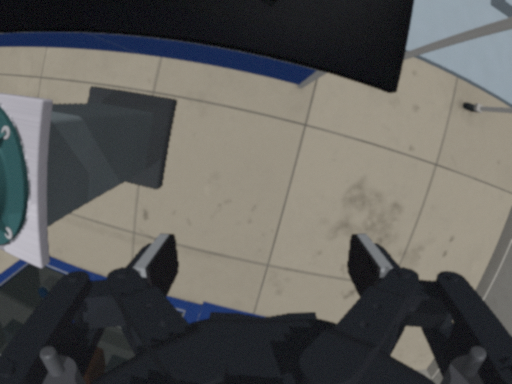

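```bash
cat > h.py <<'E'
import numpy as np,cv2
from plant import r, optics, ticket
def f_of(p): return 192/np.tan(np.radians(p['vfov']/2))
def ray(p,u,v,wrist=False):
    f=f_of(p); d=np.array([u-p['cx'],v-p['cy']],float)
    if wrist:
        rr=np.linalg.norm(d); th=rr/f
        c=np.array([*(d/rr*np.sin(th)),np.cos(th)]) if rr>0 else np.array([0,0,1.])
    else: c=np.array([*(d/f),1.])
    R=np.array(p['R']);t=np.array(p['t'])
    return -R.T@t, R.T@c
def onz(p,u,v,z,wrist=False):
    o,d=ray(p,u,v,wrist); return o+d*(z-o[2])/d[2]
def proj(p,X,wrist=False):
    c=np.array(p['R'])@np.asarray(X,float)+np.array(p['t']); f=f_of(p)
    if wrist:
        th=np.arctan2(np.hypot(c[0],c[1]),c[2]); d=c[:2]/np.hypot(c[0],c[1])*th*f
    else: d=c[:2]/c[2]*f
    return d+[p['cx'],p['cy']]
def snap(n,name=None,box=None,k=1):
    p=optics.camera_params(n); im=optics.snapshot(n)
    if name:
        c=im[:,:,::-1]
        if box: c=c[box[1]:box[3],box[0]:box[2]]
        if k!=1: c=cv2.resize(c,None,fx=k,fy=k,interpolation=cv2.INTER_CUBIC)
        cv2.imwrite('pics/'+name+'.png',c)
    np.save('pics/last_'+n+'.npy',im)
    return p,im
E
python3 - <<'E'
import cv2
im=cv2.imread('pics/top0.png')[110:220,140:350]
cv2.imwrite('pics/top0c.png',cv2.resize(im,None,fx=3.8,fy=3.8,interpolation=cv2.INTER_CUBIC))
im=cv2.imread('pics/side0.png')[110:300,170:330]
cv2.imwrite('pics/side0c.png',cv2.resize(im,None,fx=3.1,fy=3.1,interpolation=cv2.INTER_CUBIC))
E
```

```text
(no output)
```

View pics/top0c.png

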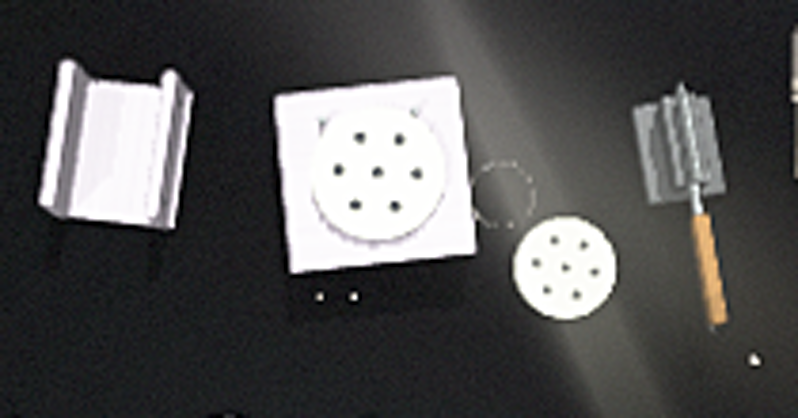

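View pics/side0c.png

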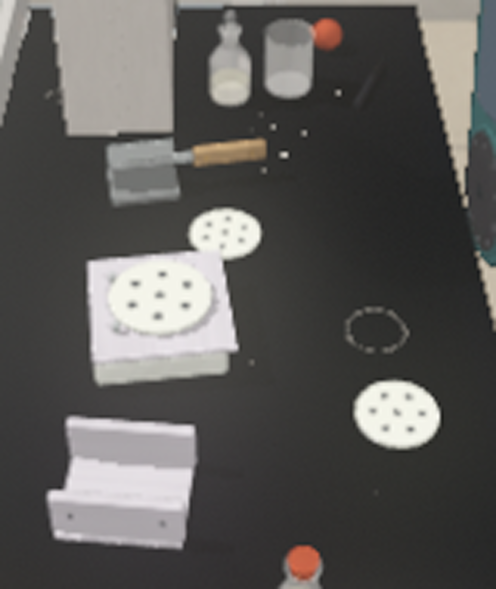

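```bash
python3 - <<'E'
from h import *
from scipy.spatial.transform import Rotation
P={n:optics.camera_params(n) for n in('top','side')}
top=cv2.imread('pics/top0.png'); side=cv2.imread('pics/side0.png')
# handle
for n,im in(('top',top),('side',side)):
    hsv=cv2.cvtColor(im,cv2.COLOR_BGR2HSV)
    m=cv2.inRange(hsv,(5,80,80),(25,255,255))
    num,l,st,c=cv2.connectedComponentsWithStats(m)
    for i in range(1,num):
        if st[i][4]>40: print(n,st[i],c[i])
    if n=='top': box=(315,155,340,200)
    else: box=(228,150,262,168)
    mm=np.zeros_like(m);mm[box[1]:box[3],box[0]:box[2]]=m[box[1]:box[3],box[0]:box[2]]
    ys,xs=np.nonzero(mm)
    pts=np.array([onz(P[n],u,v,54 if n=='top' else 45) for u,v in zip(xs,ys)])
    rc=cv2.minAreaRect(pts[:,:2].astype(np.float32)); print(n,'handle',rc,cv2.boxPoints(rc).round(1).tolist())
# bright objects in top
g=cv2.cvtColor(top,cv2.COLOR_BGR2GRAY)
m=((g>110)*255).astype(np.uint8); 
num,l,st,c=cv2.connectedComponentsWithStats(m[120:260,140:310])
for i in range(1,num):
    if st[i][4]>100:
        ys,xs=np.nonzero(l==i); xs=xs+140; ys=ys+120
        z=50 if 200<c[i][0]+140<270 and c[i][1]+120<200 else 60 if c[i][0]+140<200 else 3
        pts=np.array([onz(P['top'],u,v,z)[:2] for u,v in zip(xs,ys)]).astype(np.float32)
        rc=cv2.minAreaRect(pts); print(st[i],c[i]+[140,120],z,rc,cv2.boxPoints(rc).round(1).tolist())
E
```

```text
top [  12  105   92   41 2436] [ 60.20935961 123.39244663]
top [322 166   9  30 149] [326.10738255 180.46308725]
top [109 189  10  10  67] [113.73134328 193.71641791]
top [416 221  20  15 198] [424.62121212 227.66161616]
top handle ((566.69775390625, -205.96331787109375), (95.93793487548828, 16.685976028442383), 9.08126449584961) [[518.0, -205.3000030517578], [520.5999755859375, -221.8000030517578], [615.4000244140625, -206.60000610351562], [612.7000122070312, -190.1999969482422]]
side [41 33  8  8 47] [44.85106383 36.36170213]
side [75 39 11 12 71] [80.12676056 44.6056338 ]
side [209  43  17  19 198] [216.59090909  51.94444444]
side [226  45  12  30 245] [231.61632653  61.17142857]
side [ 14  96  15  23 106] [ 21.5       107.4245283]
side [271 116  10  10  83] [275.06024096 120.44578313]
side [232 155  24   9 158] [243.71518987 158.5443038 ]
side [262 286  11  11  95] [267.25263158 290.69473684]
side [ 154  315   44   69 1910] [171.10314136 349.11675393]
side handle ((564.2804565429688, -207.28268432617188), (97.31190490722656, 45.09914779663086), 9.414031982421875) [[512.5999755859
[... 625 characters left out ...]
13.800000190734863], [738.9000244140625, 5.400000095367432], [718.5999755859375, 172.3000030517578]]
[122  10  40  64 973] [282.42857143 168.8057554 ] 3 ((633.9625244140625, -42.41792297363281), (238.78176879882812, 91.08710479736328), 37.08674240112305) [[511.29998779296875, -78.0999984741211], [566.2000122070312, -150.6999969482422], [756.7000122070312, -6.800000190734863], [701.7000122070312, 65.9000015258789]]
[ 46 100  28  28 601] [199.14143095 233.32445923] 60 ((391.79107666015625, 200.63536071777344), (85.45698547363281, 86.35938262939453), 0.5748630166053772) [[348.6000061035156, 243.39999389648438], [349.5, 157.0], [435.0, 157.89999389648438], [434.1000061035156, 244.1999969482422]]
```

```bash
cat >> h.py <<'E'
def need(pos,R=None,s=None):
    s=s or r.state(); R0=np.array(s['tcp_rot']); 
    from scipy.spatial.transform import Rotation as Ro
    d=R0.T@(np.array(pos,float)-s['ee_pos'])/10
    print('shift cm (tool axes)',d.round(2),'|',round(float(np.linalg.norm(d)*10),1),'mm')
    if R is not None: print('turn rad (tool axes)',Ro.from_matrix(R0.T@np.array(R)).as_rotvec().round(4))
def st():
    s=r.state(); print('t',round(s['time'],2),'tcp',s['ee_pos'].round(1),'F',s['ft_force'].round(1),'T',s['wrist_torque'].round(2),'grip',round(s['grip_width'],1),'j',np.array(s['joint_pos']).round(1)); print(s['tcp_rot'].round(4).tolist()); return s
E
python3 -m jog '{"linear":[[0,-1.82,-3.5],[0,-1.82,-3.5],[0,-1.82,-3.5],[0,-1.82,-3.5],[0,-1.82,-3.5],[0,-1.82,-3.5],[0,-1.82,-3.5],[0,-1.82,-3.5],[0,-1.82,-3.5],[0,-1.82,-3.5],[0,-1.82,-3.5],[0,-1.82,-3.5]],"turn":[[0,0,0],[0,0,0],[0,0,0],[0,0,0],[0,0,0],[0,0,0],[0,0,0],[0,0,0],[0,0,0],[0,0,0],[0,0,0],[0.077,0,0]]}' 8.5 60
python3 - <<'E'
from h import *
st(); p,im=snap('wrist','w1'); st(); R=p['R'];print(-R.T@p['t'],R)
E
```

```text
time: 1.65
ee_pos: [480.4, -199.9, 231.1]
tcp_rot: [[-0.0, 0.155, -0.988], [0.0, -0.988, -0.155], [-1.0, -0.0, 0.0]]
ft_force: [0.7, -0.7, -0.0]
grip_width: 84.9
t 1.65 tcp [ 480.4 -199.9  231.1] F [ 0.7 -0.7 -0. ] T [ 0.03 -0.02 -0.01] grip 84.9 j [-31.6  14.6  -3.4  72.   -0.  139.5]
[[-0.0002, 0.1549, -0.9879], [0.0001, -0.9879, -0.1549], [-1.0, -0.0001, 0.0002]]
t 1.7 tcp [ 482.8 -197.6  230.9] F [-1.5  3.5 -1.7] T [ 0.13  0.06 -0.01] grip 85.3 j [-3.13e+01  1.48e+01 -3.30e+00  7.20e+01  1.00e-01  1.40e+02]
[[0.0007, 0.1515, -0.9885], [0.0012, -0.9885, -0.1515], [-1.0, -0.0011, -0.0009]]
[ 545.65708432 -190.12428723  374.09874113] [[ 0.15554965 -0.9878275  -0.00106568]
 [-0.95352995 -0.15043057  0.26105798]
 [-0.25804056 -0.03959132 -0.96532253]]
```

View pics/w1.png

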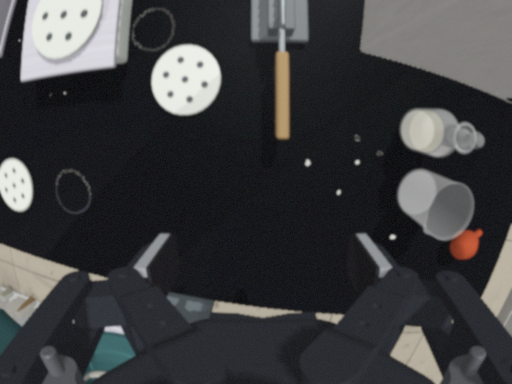

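```bash
python3 - <<'E'
from h import *
p,im=snap('wrist','w2')
hsv=cv2.cvtColor(im,cv2.COLOR_RGB2HSV)
m=cv2.inRange(hsv,(5,70,60),(25,255,255)); m[:,:250]=0;m[:,310:]=0;m[170:]=0
ys,xs=np.nonzero(m); print(xs.min(),xs.max(),ys.min(),ys.max(),len(xs))
for z in(54,42):
    pts=np.array([onz(p,u,v,z,True)[:2] for u,v in zip(xs,ys)]).astype(np.float32)
    rc=cv2.minAreaRect(pts);print(z,rc,cv2.boxPoints(rc).round(1).tolist())
# per row center
for v in range(ys.min(),ys.max()+1,8):
    q=xs[ys==v]; a=onz(p,q.min()-.5,v,54,True);b=onz(p,q.max()+.5,v,54,True);print(v,q.min(),q.max(),a[:2].round(1),b[:2].round(1))
st()
E
```

```text
276 292 54 143 1358
54 ((567.01611328125, -207.92921447753906), (96.92076873779297, 16.47602653503418), 9.807327270507812) [[517.9000244140625, -208.10000610351562], [520.7000122070312, -224.3000030517578], [616.2000122070312, -207.8000030517578], [613.4000244140625, -191.60000610351562]]
42 ((567.7305908203125, -208.66836547851562), (100.55592346191406, 17.093963623046875), 9.807337760925293) [[516.7000122070312, -208.8000030517578], [519.5999755859375, -225.6999969482422], [618.7000122070312, -208.5], [615.7999877929688, -191.6999969482422]]
54 288 288 [ 615.5 -204. ] [ 615.7 -205.1]
62 276 291 [ 604.5 -192.8] [ 607.4 -209.5]
70 276 291 [ 595.8 -194.1] [ 598.7 -210.9]
78 277 291 [ 587.3 -196.5] [ 590.  -212.2]
86 277 291 [ 578.7 -197.8] [ 581.4 -213.6]
94 277 291 [ 570.1 -199.2] [ 572.8 -214.9]
102 277 291 [ 561.6 -200.5] [ 564.3 -216.3]
110 277 292 [ 553.1 -201.8] [ 555.9 -218.7]
118 277 292 [ 544.6 -203.2] [ 547.4 -220.1]
126 277 292 [ 536.1 -204.5] [ 538.9 -221.5]
134 277 292 [ 527.5 -205.9] [ 530.3 -222.9]
142 279 290 [ 519.3 -209.4] [ 521.4 -222.2]
t 1.75 tcp [ 481.4 -198.9  230.9] F [-1.3  0.4  0.1] T [ 0.05 -0.03  0.07] grip 84.8 j [-31.4  14.7  -3.4  72.    0.  139.5]
[[-0.0, 0.1571, -0.9876], [0.0007, -0.9876, -0.1571], [-1.0, -0.0007, -0.0001]]
```

```bash
python3 - <<'E'
from h import *
need([598.6,-202.3,34])
E
```

```text
shift cm (tool axes) [ 19.69   2.19 -11.52] | 229.1 mm
```

```bash
python3 -m jog '{"linear":[[0,0.73,-3.84],[0,0.73,-3.84],[0,0.73,-3.84],[3.5,0,0],[3.5,0,0],[3.5,0,0],[3.5,0,0],[2.5,0,0],[1.8,0,0],[1.0,0,0],[0.39,0,0],[0,0,0]],"turn":[[0,0,0],[0,0,0],[0,0,0],[0,0,0],[0,0,0],[0,0,0],[0,0,0],[0,0,0],[0,0,0],[-0.006,0,0],[0,0,0],[0,0,0]]}'
python3 - <<'E'
from h import *
p,im=snap('wrist','w3'); st()
E
```

```text
time: 3.25
ee_pos: [596.9, -204.8, 34.7]
tcp_rot: [[0.0, 0.162, -0.987], [-0.0, -0.987, -0.162], [-1.0, 0.0, -0.0]]
ft_force: [0.5, 0.0, 0.2]
grip_width: 84.8
t 3.3 tcp [ 597.  -204.8   34.9] F [ 0.7  0.2 -0.9] T [-0.03  0.02  0.03] grip 85.3 j [-26.3  31.8  -7.3  50.9  -0.  144.3]
[[0.0006, 0.1621, -0.9868], [-0.0003, -0.9868, -0.1621], [-1.0, 0.0004, -0.0005]]
```

View pics/w3.png

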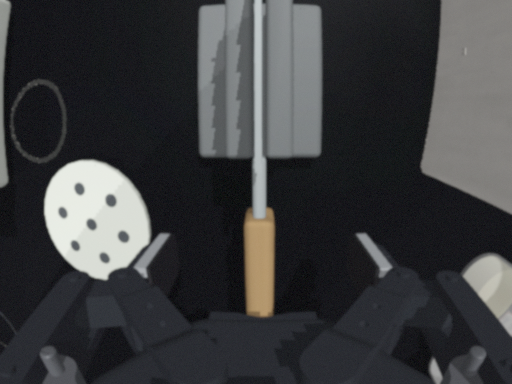

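```bash
python3 -m jog '{"linear":[[0,0,0],[0,0,0],[0,0,0],[0,0,0],[0,0,0],[0,0,0],[0,0,0],[0,0,0]],"turn":[[0,0,0],[0,0,0],[0,0,0],[0,0,0],[0,0,0],[0,0,0],[0,0,0],[0,0,0]]}' 0 80
python3 -m jog '{"linear":[[-0.5,0,0],[-1,0,0],[-1,0,0],[-1.5,0,0],[-1.5,0,0],[-1.5,0,0],[0,0,0]],"turn":[[0,0,0],[0,0,0],[0,0,0],[0,0,0],[0,0,0],[0,0,0],[0,0,0]]}'
python3 - <<'E'
from h import *
p,im=snap('wrist','w4'); st(); snap('side','s4',(150,100,350,260),4)
E
```

```text
time: 4.3
ee_pos: [596.7, -204.2, 34.4]
tcp_rot: [[-0.0, 0.162, -0.987], [0.001, -0.987, -0.162], [-1.0, -0.001, -0.0]]
ft_force: [-1.8, 5.5, 3.8]
grip_width: 12.3
time: 5.18
ee_pos: [597.5, -204.9, 105.8]
tcp_rot: [[0.002, 0.162, -0.987], [-0.001, -0.987, -0.162], [-1.0, 0.001, -0.002]]
ft_force: [-0.6, -0.2, -1.1]
grip_width: 12.3
t 5.22 tcp [ 597.  -204.7  104.9] F [-0.2 -0.8 -2.9] T [-0.01  0.14 -0.03] grip 12.0 j [-26.3  28.7  -1.1  60.1  -0.  144.4]
[[0.0008, 0.1621, -0.9868], [-0.0004, -0.9868, -0.1621], [-1.0, 0.0005, -0.0007]]
```

View pics/w4.png

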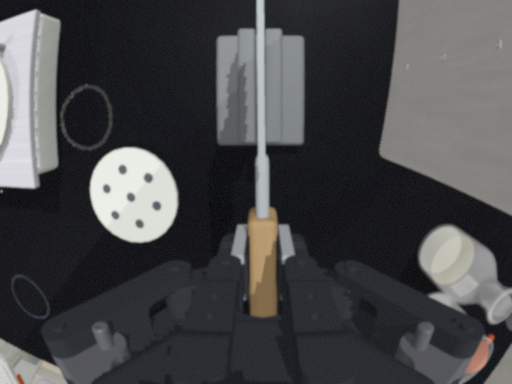

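View pics/s4.png

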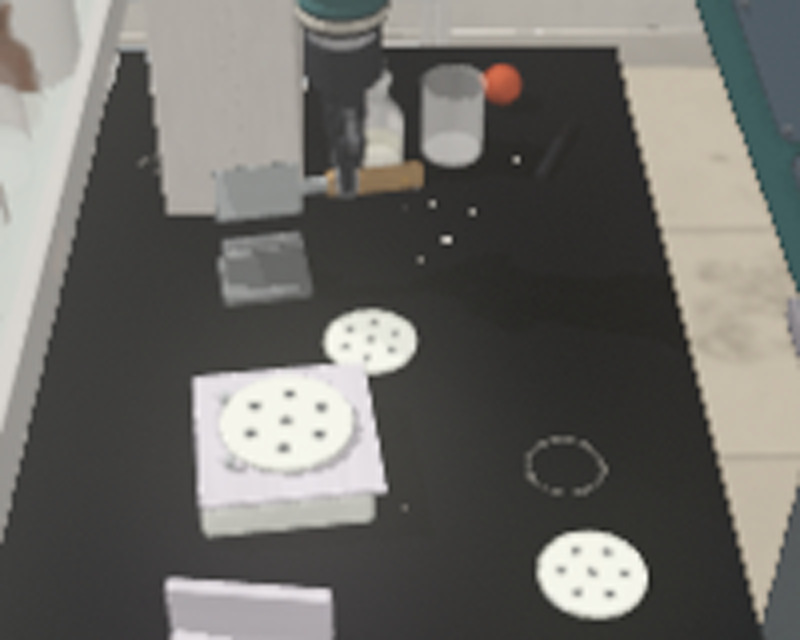

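```bash
python3 -m jog '{"linear":[[0,-0.28,3.0],[0,-0.28,3.54],[0,-0.28,3.7],[0,-0.28,3.7],[0,-0.28,3.7],[0,0,0],[0,0,0],[0,0,0],[0,0,0]],"turn":[[0,0,0],[0,0,0],[0,0,0],[0,0,0],[0,0,0],[0,0,0.175],[0,0,0.175],[0,0,0.175],[0,0,0]]}'
python3 - <<'E'
from h import *
s=st(); snap('side','s5',(150,100,350,260),4)
E
```

```text
time: 6.4
ee_pos: [418.9, -217.1, 103.0]
tcp_rot: [[0.08, 0.144, -0.986], [-0.493, -0.854, -0.165], [-0.866, 0.5, 0.003]]
ft_force: [-0.2, -0.1, -1.0]
grip_width: 11.6
t 6.4 tcp [ 418.9 -217.1  103. ] F [-0.2 -0.1 -1. ] T [0.54 0.21 0.04] grip 11.6 j [-22.5   7.8 -42.5  22.8 -25.2 144.1]
[[0.0804, 0.1444, -0.9862], [-0.4935, -0.8539, -0.1653], [-0.866, 0.5, 0.0026]]
```

View pics/s5.png

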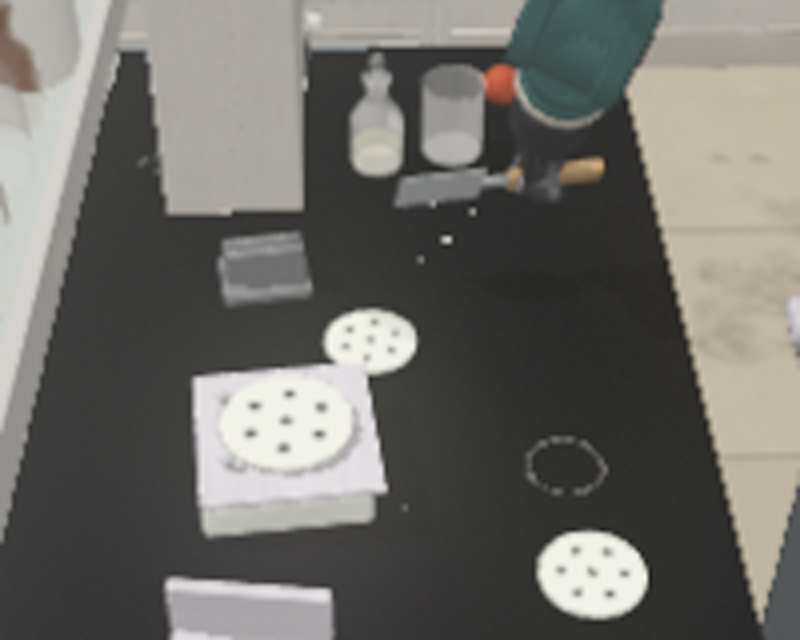

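```bash
python3 -m jog '{"linear":[[1.2,-0.69,0],[1.7,-0.98,0],[1.7,-0.98,0],[1.2,-0.69,0],[0.5,-0.29,0],[0,0,0],[0.17,-0.1,0],[0.17,-0.1,0],[0,0,0]],"turn":[[0,0,0],[0,0,0],[0,0,0],[0,0,0],[0,0,0],[0,0,0],[0,0,0],[0,0,0],[0,0,0]]}'
python3 - <<'E'
from h import *
s=st(); snap('side','s6',(200,80,350,190),5);snap('wrist','w6')
E
```

```text
time: 7.58
ee_pos: [420.5, -219.5, 27.8]
tcp_rot: [[0.081, 0.14, -0.987], [-0.495, -0.854, -0.162], [-0.865, 0.501, -0.0]]
ft_force: [0.5, -0.1, -1.0]
grip_width: 12.5
t 7.58 tcp [ 420.5 -219.5   27.8] F [ 0.5 -0.1 -1. ] T [ 0.52  0.17 -0.03] grip 12.5 j [-22.7  15.2 -49.6   8.2 -25.1 144.1]
[[0.0814, 0.1403, -0.9868], [-0.4945, -0.8539, -0.1622], [-0.8653, 0.5012, -0.0001]]
```

View pics/w6.png

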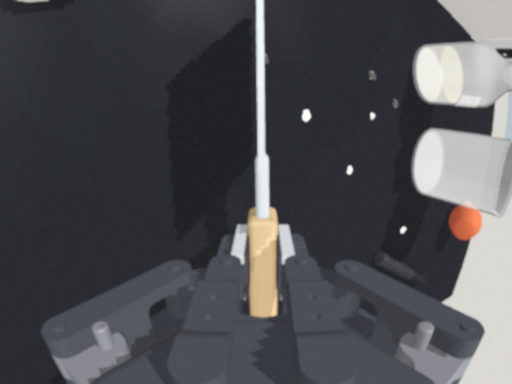

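```bash
python3 -m jog '{"linear":[[0.17,-0.1,0],[0.17,-0.1,0],[0,0,0],[0.17,-0.1,0],[0,0,0]],"turn":[[0,0,0],[0,0,0],[0,0,0],[0,0,0],[0,0,0]]}'
python3 -m jog '{"linear":[[0.17,-0.1,0],[0,0,0]],"turn":[[0,0,0],[0,0,0]]}'
```

```text
time: 8.3
ee_pos: [420.4, -219.4, 21.7]
tcp_rot: [[0.081, 0.14, -0.987], [-0.495, -0.854, -0.162], [-0.865, 0.501, 0.0]]
ft_force: [-0.0, 0.3, -1.3]
grip_width: 12.0
time: 8.55
ee_pos: [420.5, -219.6, 19.9]
tcp_rot: [[0.081, 0.14, -0.987], [-0.495, -0.854, -0.162], [-0.865, 0.502, -0.0]]
ft_force: [-2.3, -0.1, 3.1]
grip_width: 12.2
```

```bash
python3 -m jog '{"linear":[[0,0,0],[0,0,0],[0,0,0],[0,0,0]],"turn":[[0,0,0],[0,0,0],[0,0,0],[0,0,0]]}' 2.6
python3 - <<'E'
from h import *
s=st(); snap('wrist','w7')
E
```

```text
time: 9.05
ee_pos: [420.5, -219.5, 19.9]
tcp_rot: [[0.081, 0.14, -0.987], [-0.495, -0.854, -0.162], [-0.865, 0.501, -0.0]]
ft_force: [-0.3, 0.1, -0.5]
grip_width: 26.0
t 9.05 tcp [ 420.5 -219.5   19.9] F [-0.3  0.1 -0.5] T [0.4  0.09 0.02] grip 26.0 j [-22.7  16.1 -50.3   6.6 -25.1 144.1]
[[0.0813, 0.1402, -0.9868], [-0.4946, -0.8539, -0.1621], [-0.8653, 0.5012, -0.0001]]
```

View pics/w7.png

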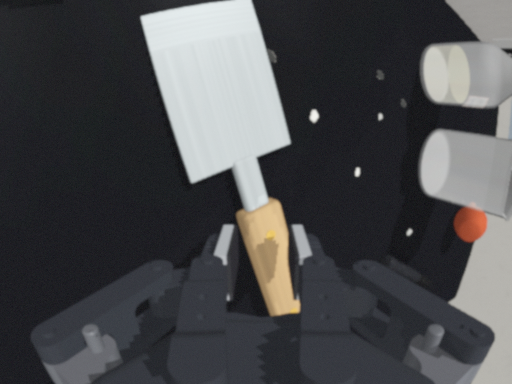

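```bash
python3 -m jog '{"linear":[[-0.5,0,0],[-1,0,0],[-1.5,0,0],[-2,0,0],[-3,0,0],[-3,0,0],[-3,0,0],[0,0,0],[0,0,0],[0,0,0],[0,0,0]],"turn":[[0,0,0],[0,0,0],[0,0,0],[0,0,0],[0,0,0],[0,0,0],[0,0,0],[0,0,-0.175],[0,0,-0.175],[0,0,-0.175],[0,0,0]]}'
python3 - <<'E'
from h import *
s=st(); snap('wrist','w8');snap('top','t8');snap('side','s8')
E
```

```text
time: 10.48
ee_pos: [409.5, -152.0, 141.5]
tcp_rot: [[0.0, 0.159, -0.987], [0.0, -0.987, -0.159], [-1.0, -0.0, -0.0]]
ft_force: [-0.1, 0.5, 0.5]
grip_width: 26.1
t 10.47 tcp [ 409.5 -152.   141.5] F [-0.1  0.5  0.5] T [ 0.01 -0.02 -0.08] grip 26.1 j [-31.1   9.5 -24.9  55.6   0.  139.8]
[[0.0001, 0.1587, -0.9873], [0.0004, -0.9873, -0.1587], [-1.0, -0.0004, -0.0002]]
```

View pics/w8.png

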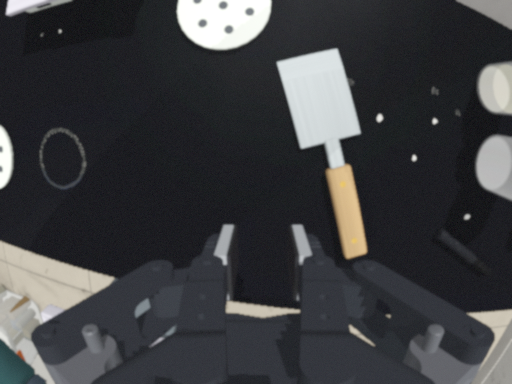

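View pics/t8.png

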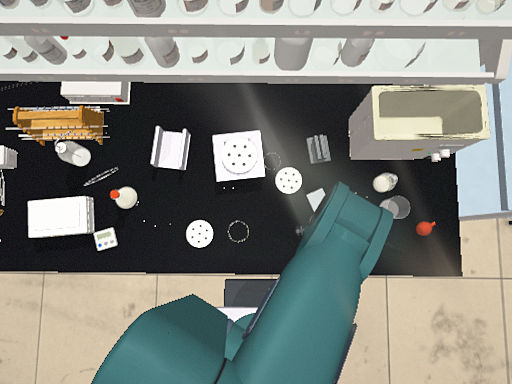

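```bash
python3 - <<'E'
from h import *
p=optics.camera_params('wrist'); im=np.load('pics/last_wrist.npy')
hsv=cv2.cvtColor(im,cv2.COLOR_RGB2HSV)
m=cv2.inRange(hsv,(5,70,60),(25,255,255)); m[:150]=0;m[262:]=0;m[:,:310]=0;m[:,380:]=0
ys,xs=np.nonzero(m)
pts=np.array([onz(p,u,v,13,True)[:2] for u,v in zip(xs,ys)]).astype(np.float32)
rc=cv2.minAreaRect(pts);b=cv2.boxPoints(rc);print(rc,b.round(1).tolist())
# blade
m2=((hsv[...,1]<60)&(hsv[...,2]>90)).astype(np.uint8)*255
n,l,s,c=cv2.connectedComponentsWithStats(m2)
i=l[100,320]; ys,xs=np.nonzero(l==i); print(s[i])
k=ys<147; pts=np.array([onz(p,u,v,3,True)[:2] for u,v in zip(xs[k],ys[k])]).astype(np.float32)
rb=cv2.minAreaRect(pts);print(rb,cv2.boxPoints(rb).round(1).tolist())
a=np.array(rb[0])-np.array(rc[0]); print('axis yaw',np.degrees(np.arctan2(a[1],a[0])),np.linalg.norm(a))
d=a/np.linalg.norm(a); print('grip',np.array(rc[0])+32*d)
E
```

```text
((391.9211730957031, -239.20684814453125), (102.57979583740234, 28.486963272094727), 25.655166625976562) [[339.5, -248.60000610351562], [351.8999938964844, -274.29998779296875], [444.29998779296875, -229.8000030517578], [432.0, -204.1999969482422]]
[ 276   48   85  121 6314]
((494.9807434082031, -191.44052124023438), (94.63653564453125, 63.2349739074707), 25.39548110961914) [[438.70001220703125, -183.1999969482422], [465.79998779296875, -240.3000030517578], [551.2999877929688, -199.6999969482422], [524.2000122070312, -142.60000610351562]]
axis yaw 24.866906463633587 113.59091961475303
grip [ 420.95435868 -225.75046918]
```

```bash
python3 - <<'E'
from h import *
a=np.radians(25.2);s=np.sin(np.radians(3.3));c=np.cos(np.radians(3.3))
z=-np.array([np.cos(a)*c,np.sin(a)*c,-s]); y=np.array([np.sin(a),-np.cos(a),0]); x=np.cross(y,z)
R=np.c_[x,y,z]; print(R); need([416.4,-227.9,60],R)
E
```

```text
[[-0.05208549  0.42577929 -0.90332668]
 [-0.02450957 -0.90482705 -0.42507327]
 [-0.99834182  0.          0.05756403]]
shift cm (tool axes) [8.12 7.83 0.5 ] | 112.9 mm
turn rad (tool axes) [-0.2766 -0.0563  0.0062]
```

```bash
python3 -m jog '{"linear":[[0,2.6,0.17],[0,2.6,0.17],[0,2.63,0.16],[2.7,0,0],[2.7,0,0],[2.7,0,0],[0,0,0],[0,0,0],[0,0,0]],"turn":[[0,0,0],[0,0,0],[0,0,0],[0,0,0],[0,0,0],[0,0,0],[-0.138,-0.0282,0.003],[-0.138,-0.0282,0.003],[0,0,0]]}' 5.0
python3 - <<'E'
from h import *
s=st(); snap('wrist','w9')
E
```

```text
time: 11.75
ee_pos: [417.0, -227.0, 60.1]
tcp_rot: [[-0.052, 0.426, -0.903], [-0.024, -0.905, -0.426], [-0.998, -0.001, 0.057]]
ft_force: [-0.7, 0.0, 0.1]
grip_width: 50.4
t 11.75 tcp [ 417.  -227.    60.1] F [-0.7  0.   0.1] T [ 0.01 -0.   -0.  ] grip 50.4 j [-36.7  18.6 -26.6  46.4  -2.9 118.1]
[[-0.052, 0.4262, -0.9031], [-0.0237, -0.9046, -0.4256], [-0.9984, -0.0007, 0.0571]]
```

View pics/w9.png

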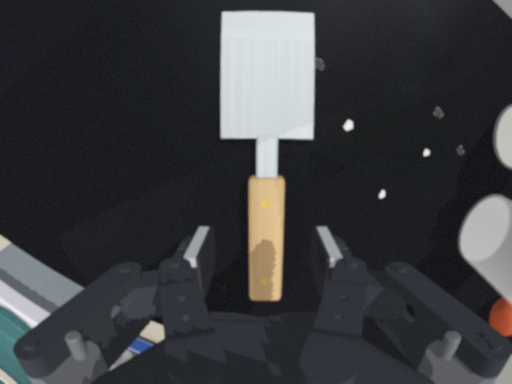

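```bash
python3 - <<'E'
from h import *
p=optics.camera_params('wrist'); im=np.load('pics/last_wrist.npy')
s=r.state();R=s['tcp_rot'];T=s['ee_pos']
hsv=cv2.cvtColor(im,cv2.COLOR_RGB2HSV)
m=cv2.inRange(hsv,(5,60,60),(25,255,255)); m[:160]=0;m[:,:235]=0;m[:,300:]=0;m[310:]=0
ys,xs=np.nonzero(m)
def tl(u,v,z): return R.T@(onz(p,u,v,z,True)-T)
for v in (182,195,210,230,250,270,285,295):
    q=xs[ys==v]; a=tl(q.min()-.5,v,14.5);b=tl(q.max()+.5,v,14.5); print(v,q.min(),q.max(),a.round(1),b.round(1),((a+b)/2)[1].round(1))
print('front',tl(267,ys.min()-.5,13.9),'rear bottom',tl(265,ys.max()+.5,8))
m2=((hsv[...,1]<60)&(hsv[...,2]>110))
for v in (20,50,80,110,130):
    q=np.nonzero(m2[v,200:330])[0]+200; a=tl(q.min()-.5,v,3);b=tl(q.max()+.5,v,3); print(v,q.min(),q.max(),a.round(1),b.round(1),((a+b)/2)[1].round(1))
q=np.nonzero(m2[:150,240])[0]; print(q.min(),q.max(),tl(240,q.min()-.5,1.2),tl(240,q.max()+.5,4.5))
E
```

```text
182 248 285 [ 44.6  -9.4 -21.2] [ 44.5  15.2 -21.2] 2.9
195 247 285 [ 45.1 -10.2 -12.2] [ 45.   15.4 -12.3] 2.6
210 247 284 [ 45.7 -10.4  -1.6] [45.6 15.1 -1.6] 2.3
230 248 284 [ 46.5 -10.   13.3] [46.5 15.5 13.2] 2.7
250 248 283 [ 47.4 -10.3  29.1] [47.4 15.3 29.1] 2.5
270 248 283 [ 48.4 -10.7  46.3] [48.4 15.8 46.3] 2.6
285 248 282 [ 49.2 -11.1  60.2] [49.1 15.6 60.2] 2.3
295 248 281 [ 49.7 -11.3  70. ] [49.7 15.1 70. ] 1.9
front [ 44.83058894   3.18892095 -26.73793135] rear bottom [56.86911513  2.39780748 81.62409887]
20 221 314 [  50.   -27.1 -128.6] [  49.9   34.1 -129. ] 3.5
50 220 314 [  51.2  -27.6 -107.9] [  51.1   34.  -108.2] 3.2
80 220 314 [ 52.3 -27.7 -87.7] [ 52.3  34.1 -88. ] 3.2
110 220 313 [ 53.4 -28.  -67.8] [ 53.4  33.8 -68. ] 2.9
130 220 313 [ 54.2 -28.3 -54.5] [ 54.1  34.2 -54.6] 2.9
11 138 [  51.41391212  -14.51489603 -135.48675414] [ 53.01773231 -14.57968078 -48.68666507]
```

```bash
python3 -m jog '{"linear":[[1.5,0.15,-0.64],[1.5,0,0],[1.2,0,0],[0.8,0,0],[0.4,0,0],[0.3,0,0],[0,0,0]],"turn":[[0,0,0],[0,0,0],[0,0,0],[0,0,0],[0,0,0],[0,0,0],[0,0,0]]}'
python3 - <<'E'
from h import *
s=st(); snap('wrist','w10')
E
```

```text
time: 12.68
ee_pos: [420.4, -228.3, 2.7]
tcp_rot: [[-0.052, 0.425, -0.904], [-0.022, -0.905, -0.424], [-0.998, -0.002, 0.056]]
ft_force: [-0.5, 0.4, -0.1]
grip_width: 50.0
t 12.68 tcp [ 420.4 -228.3    2.7] F [-0.5  0.4 -0.1] T [ 0.05  0.03 -0.03] grip 50.0 j [-36.6  22.9 -30.9  37.8  -2.8 118.3]
[[-0.0518, 0.4247, -0.9038], [-0.0224, -0.9053, -0.4241], [-0.9984, -0.0017, 0.0564]]
```

View pics/w10.png

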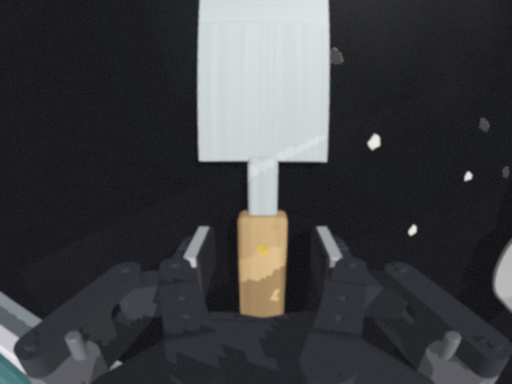

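```bash
python3 -m jog '{"linear":[[0.12,0,0],[0,0,0],[0,0,0],[0,0,0],[0,0,0],[0,0,0],[0,0,0]],"turn":[[0,0,0],[0,0,0],[0,0,0],[0,0,0],[0,0,0],[0,0,0],[0,0,0]]}' 0 110
python3 - <<'E'
from h import *
st()
E
```

```text
time: 13.6
ee_pos: [420.5, -228.4, 1.9]
tcp_rot: [[-0.051, 0.425, -0.904], [-0.023, -0.905, -0.424], [-0.998, -0.001, 0.056]]
ft_force: [-1.0, -0.1, 6.9]
grip_width: 20.7
t 13.6 tcp [ 420.5 -228.4    1.9] F [-1.  -0.1  6.9] T [0.15 0.16 0.01] grip 20.7 j [-36.6  22.9 -31.   37.7  -2.8 118.3]
[[-0.0514, 0.4249, -0.9038], [-0.0229, -0.9053, -0.4242], [-0.9984, -0.0011, 0.0562]]
```

```bash
python3 -m jog '{"linear":[[-0.5,0,0],[-1.5,0,0],[-3,0,0],[-3,0,0],[-3,0,0],[-3,0,0],[0,0,0]],"turn":[[0,0,0],[0,0,0],[0,0,0],[0,0,0],[0,0,0],[0,0.0565,0],[0,0,0]]}'
python3 - <<'E'
from h import *
s=st(); a=np.radians(7.0)
R=np.c_[[0,0,-1],[np.sin(a),-np.cos(a),0],[-np.cos(a),-np.sin(a),0]]; need([400,45,145],R)
snap('side','s11',(220,60,380,180),5); snap('wrist','w11')
E
```

```text
time: 14.48
ee_pos: [428.0, -225.8, 143.1]
tcp_rot: [[0.002, 0.424, -0.905], [-0.0, -0.906, -0.424], [-1.0, 0.001, -0.002]]
ft_force: [0.8, -0.2, -1.4]
grip_width: 20.6
t 14.47 tcp [ 428.  -225.8  143.1] F [ 0.8 -0.2 -1.4] T [-0.03  0.09 -0.01] grip 20.6 j [-3.750e+01  1.370e+01 -1.900e+01  5.720e+01  1.000e-01  1.174e+02]
[[0.0021, 0.4243, -0.9055], [-0.0004, -0.9055, -0.4243], [-1.0, 0.0013, -0.0018]]
shift cm (tool axes) [ -0.21 -25.71  -8.96] | 272.3 mm
turn rad (tool axes) [ 0.3161 -0.0019 -0.001 ]
```

View pics/s11.png

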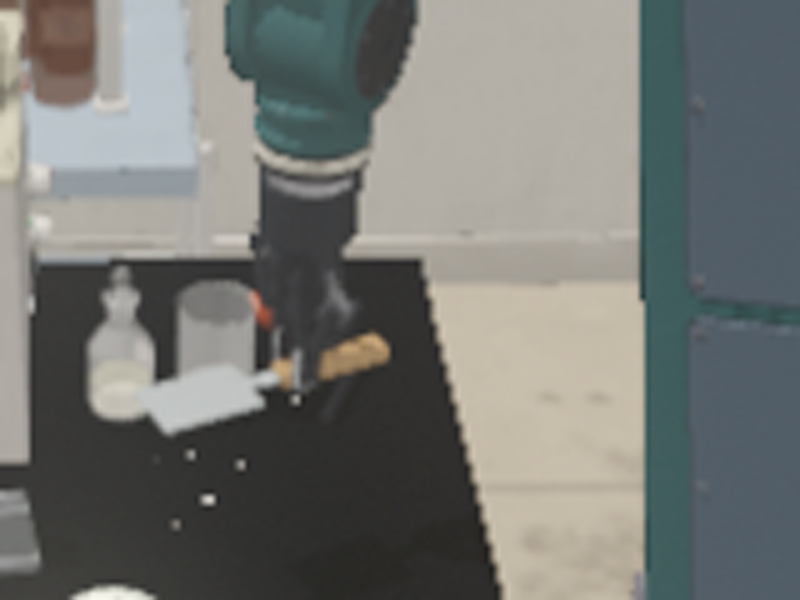

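View pics/w11.png

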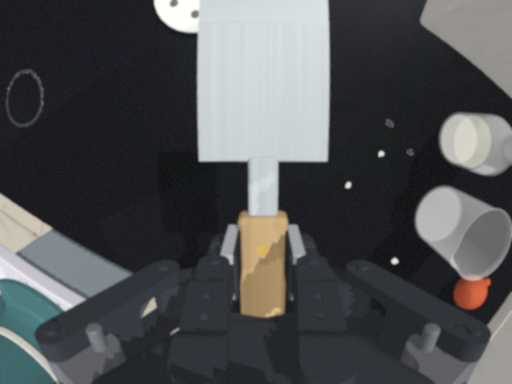

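```bash
python3 -m jog '{"linear":[[0,-2.5,-0.8],[0,-4,-1.4],[0,-4.5,-1.6],[0,-4.5,-1.6],[0,-4.4,-1.6],[0,-3.6,-1.2],[0,-2.2,-0.76],[0,0,0],[0,0,0],[0,0,0]],"turn":[[0,0,0],[0,0,0],[0,0,0],[0,0,0],[0,0,0],[0,0,0],[0,0,0],[0.158,0,0],[0.158,0,0],[0,0,0]]}'
python3 - <<'E'
from h import *
s=st(); p,im=snap('wrist','w12'); snap('top','t12',(180,110,320,215),5)
R=s['tcp_rot'];T=s['ee_pos']
E
```

```text
time: 15.82
ee_pos: [398.9, 45.8, 140.8]
tcp_rot: [[-0.003, 0.124, -0.992], [0.001, -0.992, -0.124], [-1.0, -0.002, 0.003]]
ft_force: [0.8, -0.7, -1.8]
grip_width: 20.7
t 15.82 tcp [398.9  45.8 140.8] F [ 0.8 -0.7 -1.8] T [-0.02  0.11  0.04] grip 20.7 j [-5.200e+00  6.200e+00 -2.900e+01  5.490e+01  1.000e-01  1.677e+02]
[[-0.003, 0.1238, -0.9923], [0.0014, -0.9923, -0.1238], [-1.0, -0.0017, 0.0028]]
```

View pics/w12.png

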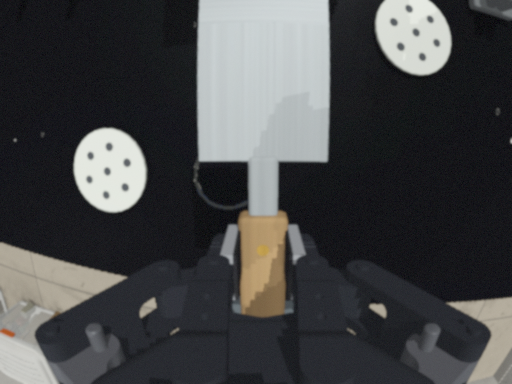

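View pics/t12.png

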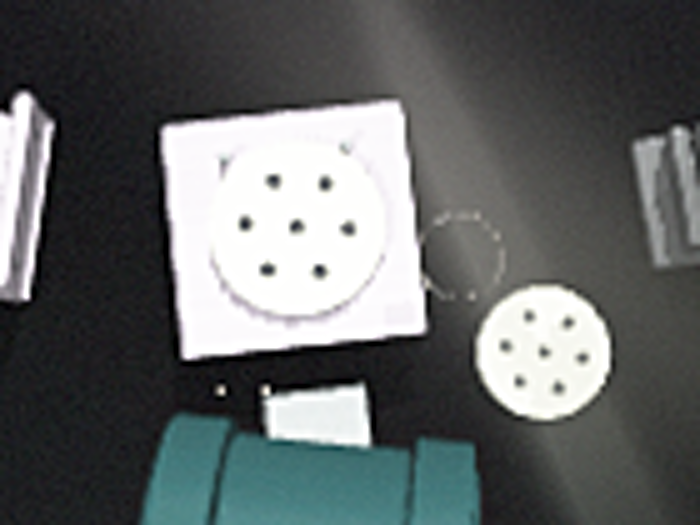

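```bash
cat > meas.py <<'E'
from h import *
def quadfit(im,box,thr,z,p,k=6):
    g=cv2.cvtColor(im,cv2.COLOR_RGB2GRAY)[box[1]:box[3],box[0]:box[2]]
    G=cv2.resize(g,None,fx=k,fy=k,interpolation=cv2.INTER_CUBIC)
    m=((G>thr)*255).astype(np.uint8)
    cs,_=cv2.findContours(m,cv2.RETR_EXTERNAL,cv2.CHAIN_APPROX_NONE)
    c=max(cs,key=cv2.contourArea)
    P=c[:,0,:].astype(float); uv=(P+.5)/k-.5+[box[0],box[1]]
    return np.array([onz(p,u,v,z)[:2] for u,v in uv]),uv
E
python3 - <<'E'
from meas import *
p=optics.camera_params('top'); im=np.load('pics/last_top.npy')
for thr in(80,110,140):
    X,uv=quadfit(im,(203,122,277,186),thr,50,p)
    rc=cv2.minAreaRect(X.astype(np.float32)); print('warmer',thr,rc)
    # line fits per side
    a=np.radians(7);e=np.array([np.cos(a),np.sin(a)]);n=np.array([-np.sin(a),np.cos(a)])
    c=np.array(rc[0]); L=(X-c)@e;M=(X-c)@n
    for nm,sel,A,B in(('front',(L<-60)&(abs(M)<60),M,L),('back',(L>60)&(abs(M)<60),M,L),('right',(M<-60)&(abs(L)<55),L,M),('left',(M>60)&(abs(L)<55),L,M)):
        f=np.polyfit(A[sel],B[sel],1); print('  ',nm,f[1].round(1),'tilt',np.degrees(np.arctan(f[0])).round(2))
g=cv2.cvtColor(im,cv2.COLOR_RGB2GRAY)
# holes: dark blobs inside plate
k=6;b=(215,130,262,180);G=cv2.resize(g[b[1]:b[3],b[0]:b[2]],None,fx=k,fy=k,interpolation=cv2.INTER_CUBIC)
m=((G<160)*255).astype(np.uint8);n,l,s,c=cv2.connectedComponentsWithStats(m)
H=[]
for i in range(1,n):
    if 60<s[i][4]<1500 and s[i][2]<30 and s[i][3]<30:
        uv=(c[i]+.5)/k-.5+[b[0],b[1]];H.append(uv);print('hole',uv.round(2),s[i][4],onz(p,*uv,59).round(1))
# saturated plate
im2=cv2.resize(im[110:215,180:320],None,fx=5,fy=5,interpolation=cv2.INTER_CUBIC)
for q in((320,150),(297,260),(180,240),(400,250),(300,330),(310,420)): print(q,im2[q[1],q[0]])
E
```

```text
warmer 80 ((656.8619995117188, 63.30052947998047), (214.67819213867188, 215.2654266357422), 0.1584979146718979)
   front -84.8 tilt 0.4
   back 79.6 tilt -8.88
   right -98.9 tilt -22.94
   left 100.8 tilt -0.28
warmer 110 ((649.6372680664062, 79.2886962890625), (160.53013610839844, 168.93368530273438), 7.039611339569092)
   front -79.1 tilt 0.22
   back 79.4 tilt 0.05
   right -79.2 tilt 1.04
   left 83.5 tilt -0.34
warmer 140 ((649.5463256835938, 79.66944885253906), (159.3502197265625, 166.95736694335938), 6.966838359832764)
   front -78.6 tilt 0.18
   back 78.8 tilt 0.2
   right -78.8 tilt 0.7
   left 82.5 tilt -0.37
hole [234.26 145.69] 187 [679.   94.6  59. ]
hole [244.59 146.27] 174 [677.4  60.6  59. ]
hole [228.59 154.26] 186 [650.2 112.7  59. ]
hole [238.81 154.81] 183 [648.6  79.2  59. ]
hole [249.2 155.3] 179 [647.3  45.1  59. ]
hole [233.05 163.47] 192 [619.6  97.5  59. ]
hole [243.49 163.76] 182 [619.   63.4  59. ]
(320, 150) [255 255 253]
(297, 260) [254 254 253]
(180, 240) [255 255 255]
(400, 250) [252 251 252]
(300, 330) [255 253 255]
(310, 420) [238 242 242]
```

```bash
python3 - <<'E'
from meas import *
p=optics.camera_params('top'); im=np.load('pics/last_top.npy')
s=r.state();R=s['tcp_rot'];T=s['ee_pos']
X,uv=quadfit(im,(225,178,265,203),120,147,p)
k=X[:,0]>480
c=np.array([T[0],T[1]]); e=-R[:2,2]; n=-R[:2,1]
L=(X-c)@e; M=(X-c)@n; print(L.max(),M.min(),M.max())
sel=(abs(M)<22)&(L>L.max()-4); print('tip L',np.polyfit(M[sel],L[sel],1))
sel=(L>108)&(L<L.max()-8)
for sg in(-1,1):
    q=sel&(M*sg>10); print(sg,np.polyfit(L[q]-115,M[q],1),q.sum())
pw=optics.camera_params('wrist'); Z=T[2]+6
tl=lambda u,v,z: (R.T@(onz(pw,u,v,z,True)-T)).round(1)
print('w blade rear',tl(220,161.5,Z-1),tl(310,161.5,Z-1),'sides',tl(197.5,50,Z+1),tl(329.5,50,Z+1),tl(197.5,150,Z+1),tl(328.5,150,Z+1),'step',tl(263,21,Z),'hfront',tl(263,210,Z+7))
E
```

```text
137.00161169008567 -30.629578652613297 31.403316517437517Traceback (most recent call last):
  File "<stdin>", line 8, in <module>
    raise TypeError("expected non-empty vector for x")
TypeError: expected non-empty vector for x
```

```bash
python3 - <<'E'
from meas import *
p=optics.camera_params('top'); im=np.load('pics/last_top.npy')
s=r.state();R=s['tcp_rot'];T=s['ee_pos']
X,uv=quadfit(im,(225,178,265,203),120,147,p)
c=np.array([T[0],T[1]]); e=-R[:2,2]; n=-R[:2,1]
L=(X-c)@e; M=(X-c)@n
for lo in range(90,138,5):
    q=(L>lo)&(L<lo+5)
    if q.any(): print(lo,M[q].min().round(1),M[q].max().round(1))
sel=(abs(M)<22)&(L>125); print('tip L',np.polyfit(M[sel],L[sel],1))
pw=optics.camera_params('wrist'); Z=T[2]+6
tl=lambda u,v,z: (R.T@(onz(pw,u,v,z,True)-T)).round(1)
print('w blade rear',tl(220,161.5,Z-1),tl(310,161.5,Z-1),'sides',tl(197.5,50,Z+1),tl(329.5,50,Z+1),tl(197.5,150,Z+1),tl(328.5,150,Z+1),'step',tl(263,21,Z),'hfront',tl(263,210,Z+7))
E
```

```text
90 -29.5 -18.5
95 -30.1 6.0
100 -30.3 29.5
105 -30.6 31.0
110 -30.6 31.4
115 -30.5 31.3
120 -30.6 30.8
125 -30.4 31.1
130 -29.6 31.4
135 26.6 30.7
tip L [5.56075171e-03 1.30899523e+02]
w blade rear [ -5.  -19.8 -43.1] [ -5.1  22.8 -43.1] sides [ -7.1 -29.4 -95.9] [ -7.2  30.9 -96. ] [ -7. -30. -49.] [ -7.2  31.1 -49. ] step [  -6.2    0.5 -109.4] hfront [-13.    0.6 -21.7]
```

```bash
python3 - <<'E'
from meas import *
need([452.5,55.1,80])
E
```

```text
shift cm (tool axes) [ 6.1  -0.25 -5.43] | 81.7 mm
```

```bash
python3 -m jog '{"linear":[[0.8,-0.05,-0.9],[1.6,-0.1,-1.6],[1.8,-0.1,-1.6],[1.4,0,-1.0],[0.5,0,-0.33],[1.0,0,0],[1.2,0,0],[0.4,0,0],[0,0,0]],"turn":[[0,0,0],[0,0,0],[0,0,0],[0,0,0],[0,-0.025,0],[0,0,0],[0,0,0],[0,0,0],[0,0,0]]}'
python3 - <<'E'
from h import *
st(); snap('side','s13',(180,150,300,250),6); snap('top','t13',(190,110,320,215),6)
E
```

```text
time: 17.05
ee_pos: [452.0, 54.8, 54.6]
tcp_rot: [[-0.026, 0.122, -0.992], [-0.001, -0.992, -0.122], [-1.0, -0.002, 0.026]]
ft_force: [0.1, 0.6, -1.5]
grip_width: 20.8
t 17.05 tcp [452.   54.8  54.6] F [ 0.1  0.6 -1.5] T [-0.03  0.08 -0.09] grip 20.8 j [ -3.3  17.  -30.1  44.4  -0.2 169.7]
[[-0.0259, 0.1224, -0.9921], [-0.0014, -0.9925, -0.1224], [-0.9997, -0.0018, 0.0259]]
```

View pics/s13.png

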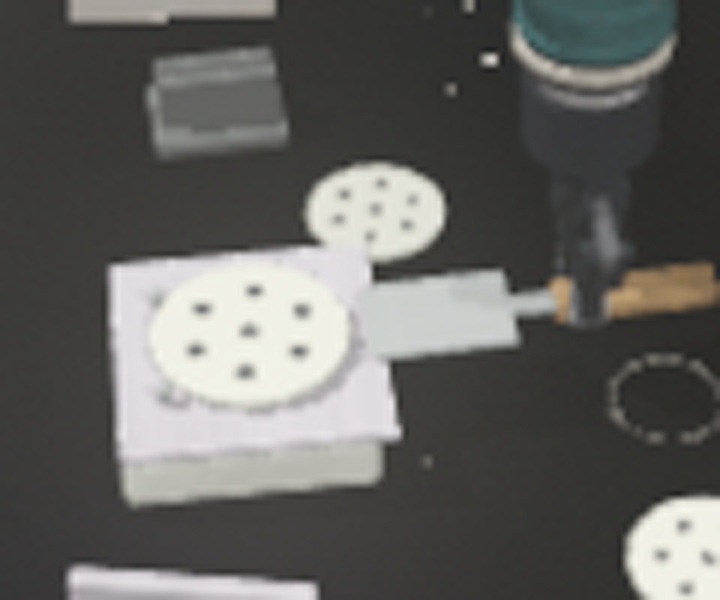

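View pics/t13.png

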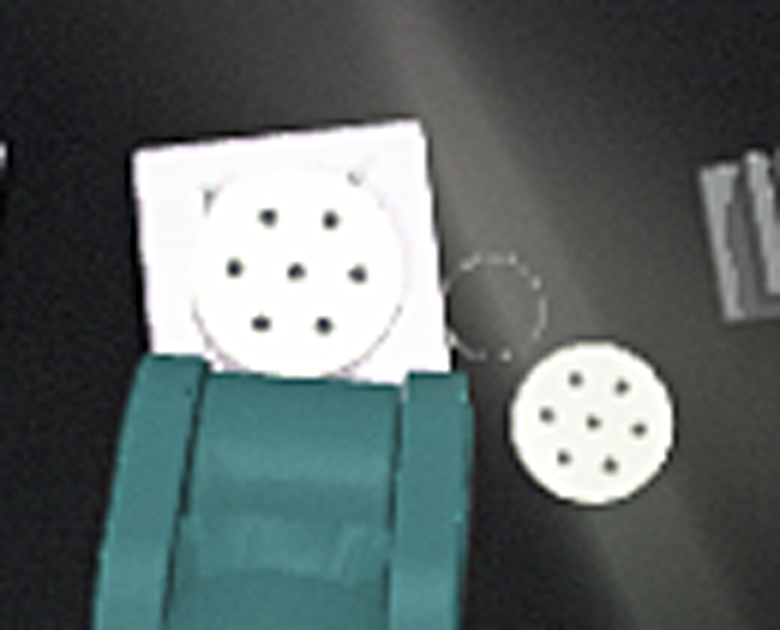

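```bash
python3 - <<'E'
from h import *
p=optics.camera_params('side'); e=np.array([.9925,.1219,0]);n=np.array([-.1219,.9925,0])
T=r.state()['ee_pos']
a=onz(p,180+364/6-.4,150+322/6-.4,57.3);b=onz(p,180+248/6-.4,150+331/6-.4,59)
print(a,b,(b-a)@e,(b-a)@n,'tip from tcp',(a-T)@e,(a-T)@n)
rr=onz(p,180+518/6-.4,150+345/6-.4,60);rl=onz(p,180+503/6-.4,150+272/6-.4,60);tr=onz(p,180+382/6-.4,150+358/6-.4,57)
print((rr-T)@e,(rl-T)@e,((rl+rr)/2-T)@n)
E
```

```text
[579.84191006  69.11517     57.3       ] [647.1809112   77.47112686  59.        ] 67.85254977269719 0.08466294187095436 tip from tcp 128.24830898890468 -1.3028754858839946
43.13827615271753 41.160708603537365 1.2989827004408259
```

```bash
python3 -m jog '{"linear":[[0.3,0,0],[0.2,0,0],[0.1,0,0],[0,0,0]],"turn":[[0,0,0],[0,0,0],[0,0,0],[0,0,0]]}'
python3 -m jog '{"linear":[[0.1,0,0],[0,0,0]],"turn":[[0,0,0],[0,0,0]]}'
```

```text
time: 17.65
ee_pos: [452.2, 54.8, 48.7]
tcp_rot: [[-0.026, 0.123, -0.992], [-0.001, -0.992, -0.123], [-1.0, -0.002, 0.026]]
ft_force: [0.1, 0.4, -0.9]
grip_width: 21.2
time: 17.9
ee_pos: [452.2, 54.8, 47.8]
tcp_rot: [[-0.025, 0.122, -0.992], [-0.001, -0.992, -0.122], [-1.0, -0.002, 0.025]]
ft_force: [-0.8, 0.3, -0.7]
grip_width: 21.2
```

```bash
python3 -m jog '{"linear":[[0.1,0,0],[0,0,0]],"turn":[[0,0,0],[0,0,0]]}'; python3 -m jog '{"linear":[[0.1,0,0],[0,0,0]],"turn":[[0,0,0],[0,0,0]]}'
```

```text
time: 18.15
ee_pos: [452.2, 54.8, 46.8]
tcp_rot: [[-0.025, 0.123, -0.992], [-0.001, -0.992, -0.123], [-1.0, -0.002, 0.025]]
ft_force: [-0.7, 0.5, 1.6]
grip_width: 20.9
time: 18.4
ee_pos: [452.2, 54.8, 45.8]
tcp_rot: [[-0.025, 0.122, -0.992], [-0.001, -0.992, -0.123], [-1.0, -0.002, 0.025]]
ft_force: [-1.2, -0.7, 3.0]
grip_width: 21.1
```

```bash
python3 -m jog '{"linear":[[-0.01,0,-0.4],[-0.01,0,-0.5],[-0.012,0,-0.5],[-0.012,0,-0.5],[-0.012,0,-0.5],[-0.012,0,-0.5],[0,0,0]],"turn":[[0,0,0],[0,0,0],[0,0,0],[0,0,0],[0,0,0],[0,0,0],[0,0,0]]}'
python3 - <<'E'
from h import *
st(); snap('side','s14',(180,150,300,250),6)
E
```

```text
time: 19.27
ee_pos: [481.9, 58.4, 45.8]
tcp_rot: [[-0.024, 0.123, -0.992], [-0.001, -0.992, -0.123], [-1.0, -0.002, 0.024]]
ft_force: [0.6, 0.3, 3.3]
grip_width: 21.1
t 19.27 tcp [481.9  58.4  45.8] F [0.6 0.3 3.3] T [ 0.15 -0.67  0.12] grip 21.1 j [-2.600e+00  2.010e+01 -2.690e+01  4.450e+01 -1.000e-01  1.703e+02]
[[-0.0243, 0.1226, -0.9922], [-0.0013, -0.9925, -0.1226], [-0.9997, -0.0017, 0.0242]]
```

View pics/s14.png

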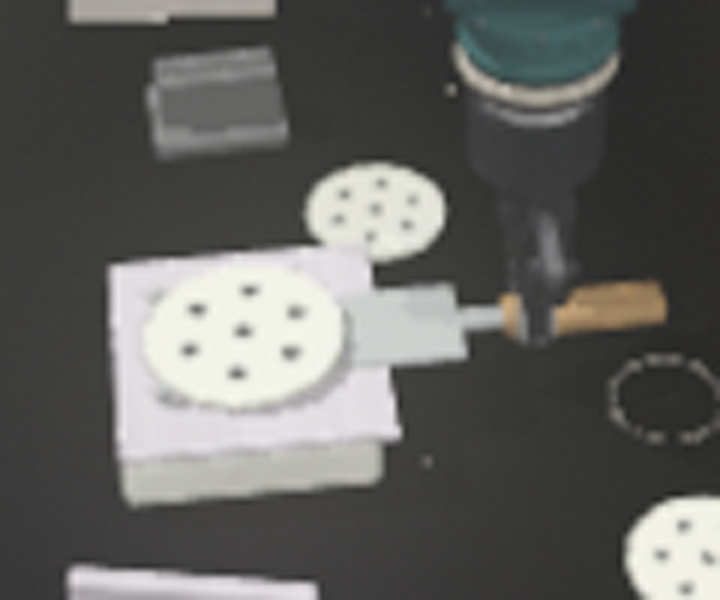

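```bash
python3 -m jog '{"linear":[[-0.012,0,-0.5],[-0.012,0,-0.5],[-0.012,0,-0.5],[-0.012,0,-0.5],[-0.012,0,-0.5],[-0.012,0,-0.5],[-0.012,0,-0.5],[-0.012,0,-0.5],[0,0,0]],"turn":[[0,0,0],[0,0,0],[0,0,0],[0,0,0],[0,0,0],[0,0,0],[0,0,0],[0,0,0],[0,0,0]]}'
python3 - <<'E'
from h import *
st(); snap('side','s15',(180,150,300,250),6)
E
```

```text
time: 20.45
ee_pos: [521.5, 63.3, 45.7]
tcp_rot: [[-0.024, 0.123, -0.992], [-0.001, -0.992, -0.123], [-1.0, -0.002, 0.024]]
ft_force: [0.1, 0.6, 4.8]
grip_width: 20.8
t 20.45 tcp [521.5  63.3  45.7] F [0.1 0.6 4.8] T [ 0.07 -0.55  0.  ] grip 20.8 j [-1.900e+00  2.330e+01 -2.120e+01  4.690e+01 -1.000e-01  1.711e+02]
[[-0.0243, 0.1226, -0.9922], [-0.0013, -0.9925, -0.1226], [-0.9997, -0.0017, 0.0243]]
```

View pics/s15.png

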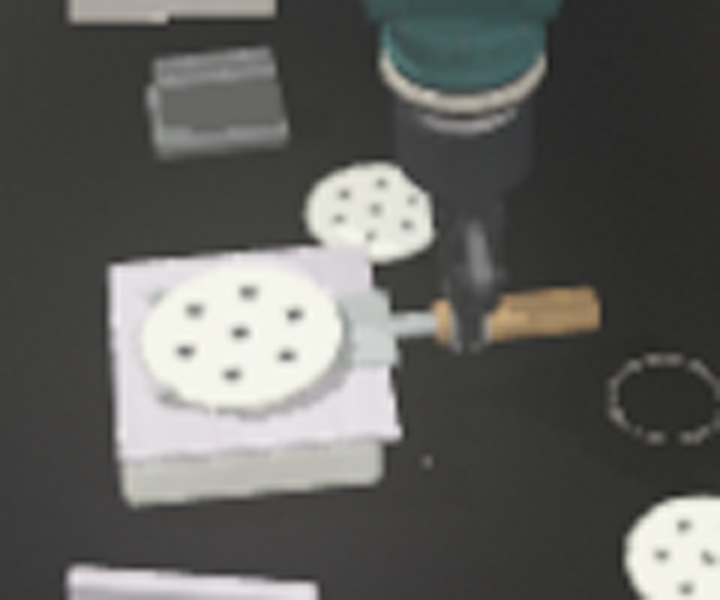

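```bash
python3 -m jog '{"linear":[[-0.012,0,-0.5],[-0.012,0,-0.5],[-0.012,0,-0.5],[-0.012,0,-0.5],[0,0,0]],"turn":[[0,0,0],[0,0,0],[0,0,0],[0,0,0],[0,0,0]]}'
python3 - <<'E'
from h import *
st(); snap('side','s16',(180,150,300,250),6)
E
```

```text
time: 21.12
ee_pos: [529.7, 64.5, 43.3]
tcp_rot: [[-0.046, 0.122, -0.992], [-0.005, -0.993, -0.122], [-0.999, -0.0, 0.046]]
ft_force: [-52.7, -13.4, 25.9]
grip_width: 21.0
t 21.12 tcp [529.7  64.5  43.3] F [-52.7 -13.4  25.9] T [-2.71  9.75 -0.24] grip 21.0 j [ -1.6  24.9 -18.9  48.8  -0.4 171.4]
[[-0.0458, 0.1218, -0.9915], [-0.0052, -0.9926, -0.1216], [-0.9989, -0.0004, 0.0461]]
```

View pics/s16.png

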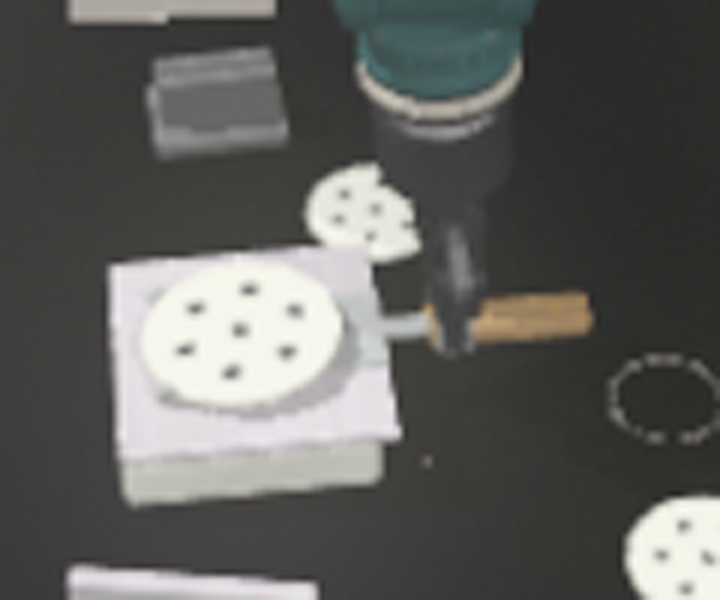

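```bash
python3 -m jog '{"linear":[[-0.02,0,0.5],[0,0,0.5],[0,0,0]],"turn":[[0,0,0],[0,0,0],[0,0,0]]}'
python3 - <<'E'
from h import *
st(); snap('side','s17',(180,150,300,250),6); snap('top','t17',(190,110,320,215),6)
snap('wrist','w17')
E
```

```text
time: 21.55
ee_pos: [528.9, 64.3, 45.3]
tcp_rot: [[-0.029, 0.122, -0.992], [-0.002, -0.992, -0.122], [-1.0, -0.002, 0.029]]
ft_force: [-7.9, -2.0, -2.2]
grip_width: 21.0
t 21.55 tcp [528.9  64.3  45.3] F [-7.9 -2.  -2.2] T [-0.41  1.83 -0.03] grip 21.0 j [ -1.7  24.1 -19.9  47.7  -0.2 171.2]
[[-0.0288, 0.1223, -0.9921], [-0.0018, -0.9925, -0.1223], [-0.9996, -0.0018, 0.0288]]
```

View pics/w17.png

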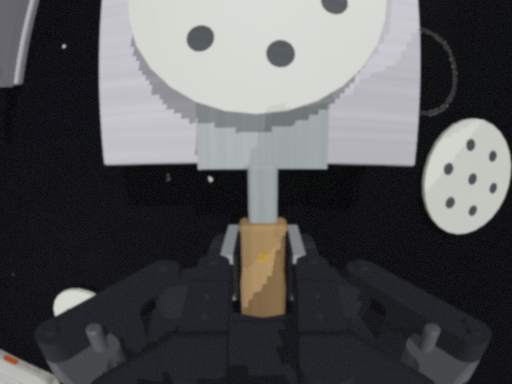

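View pics/s17.png

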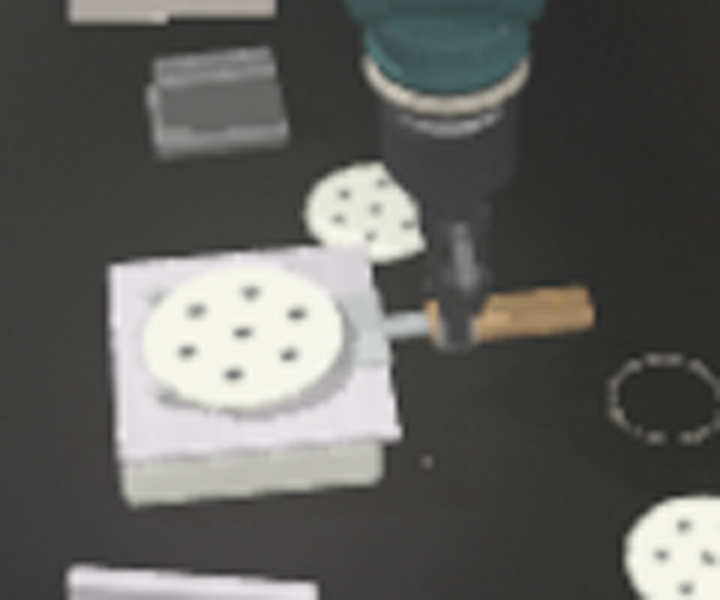

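View pics/t17.png

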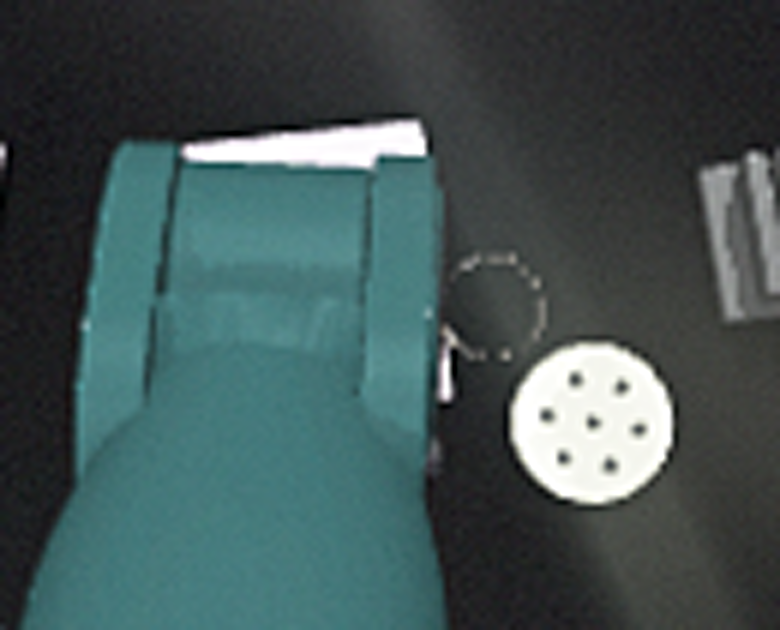

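```bash
python3 - <<'E'
from h import *
p=optics.camera_params('wrist'); s=r.state();R=s['tcp_rot'];T=s['ee_pos']
tl=lambda u,v,z:(R.T@(onz(p,u,v,z,True)-T)).round(1)
print('blade rear',tl(262,169.5,53),tl(262,169.5,50),'rim front',tl(262,112,60),tl(262,112,56),'warmer front',tl(150,164.5,50),tl(380,165,50),'hfront',tl(263,218,60),tl(263,218,53))
print('blade sides',tl(196.5,140,54),tl(328.5,140,54))
for uv in((200,38),(280,53),(334,4)): print('hole',tl(*uv,61), onz(p,*uv,61,True).round(1))
print('warmer front sides L/R',onz(p,105,164,50,True).round(1),onz(p,416,165,50,True).round(1))
E
```

```text
blade rear [ -8.9   0.1 -39.9] [ -5.9   0.1 -39.3] rim front [-16.7   0.1 -66.1] [-12.7   0.1 -66.1] warmer front [ -5.9 -54.9 -42.2] [ -6.1  58.2 -42.2] hfront [-15.3   0.6 -18.6] [ -8.2   0.6 -15.9]
blade sides [-10.3 -29.6 -53.9] [-10.4  30.2 -54. ]
hole [-18.6 -25.9 -98.7] [624.2 102.2  61. ]
hole [-18.4   7.5 -91.2] [620.9  68.1  61. ]
hole [ -19.2   30.7 -114.8] [647.2  48.   61. ]
warmer front sides L/R [562. 150.  50.] [581.2  -8.7  50. ]
```

```bash
python3 -m jog '{"linear":[[0,0,0.4],[-0.03,0,0.5],[-0.18,0,0],[-0.15,0,0],[0,0,0]],"turn":[[0,0,0],[0,0,0],[0,-0.014,0],[0,-0.014,0],[0,0,0]]}'
python3 - <<'E'
from h import *
st()
E
```

```text
time: 22.32
ee_pos: [522.4, 63.4, 49.9]
tcp_rot: [[-0.053, 0.123, -0.991], [-0.005, -0.992, -0.122], [-0.999, -0.002, 0.053]]
ft_force: [0.3, 0.5, -2.6]
grip_width: 20.9
t 22.32 tcp [522.4  63.4  49.9] F [ 0.3  0.5 -2.6] T [ 0.06  0.13 -0.02] grip 20.9 j [ -1.8  24.2 -19.   49.9  -0.4 171.2]
[[-0.0531, 0.1225, -0.991], [-0.0049, -0.9925, -0.1224], [-0.9986, -0.0016, 0.0533]]
```

```bash
python3 -m jog '{"linear":[[0.15,0.1,0],[0.1,0.1,0],[0,0,0]],"turn":[[0,0,0],[0,0,0],[0,0,0]]}'
python3 -m jog '{"linear":[[0.1,0.1,0],[0,0,0]],"turn":[[0,0,0],[0,0,0]]}'
python3 -m jog '{"linear":[[-0.013,0,-0.25],[-0.013,0,-0.25],[0,0,0]],"turn":[[0,0,0],[0,0,0],[0,0,0]]}'
```

```text
time: 22.7
ee_pos: [521.8, 61.3, 47.3]
tcp_rot: [[-0.053, 0.122, -0.991], [-0.005, -0.992, -0.122], [-0.999, -0.002, 0.054]]
ft_force: [0.4, -0.5, -0.6]
grip_width: 20.7
time: 22.95
ee_pos: [522.0, 60.4, 46.4]
tcp_rot: [[-0.053, 0.123, -0.991], [-0.005, -0.992, -0.122], [-0.999, -0.002, 0.053]]
ft_force: [0.4, 0.4, -0.2]
grip_width: 21.3
time: 23.32
ee_pos: [527.4, 61.0, 46.4]
tcp_rot: [[-0.053, 0.122, -0.991], [-0.005, -0.992, -0.122], [-0.999, -0.002, 0.053]]
ft_force: [0.1, 0.9, 0.1]
grip_width: 20.9
```

```bash
python3 -m jog '{"linear":[[-0.22,0,0],[-0.22,0,0],[0,0,0]],"turn":[[0,-0.0175,0],[0,-0.0175,0],[0,0,0]]}'
python3 - <<'E'
from h import *
st(); snap('side','s18',(180,150,300,250),6); p,im=snap('wrist','w18')
E
```

```text
time: 23.7
ee_pos: [527.4, 61.0, 50.7]
tcp_rot: [[-0.089, 0.123, -0.989], [-0.009, -0.992, -0.122], [-0.996, -0.002, 0.089]]
ft_force: [-0.0, -0.3, -0.7]
grip_width: 20.9
t 23.7 tcp [527.4  61.   50.7] F [-0.  -0.3 -0.7] T [-0.12 -0.2  -0.02] grip 20.9 j [ -1.8  25.9 -16.   53.2  -0.7 171.2]
[[-0.0885, 0.1225, -0.9885], [-0.0092, -0.9925, -0.1222], [-0.996, -0.0017, 0.089]]
```

View pics/w18.png

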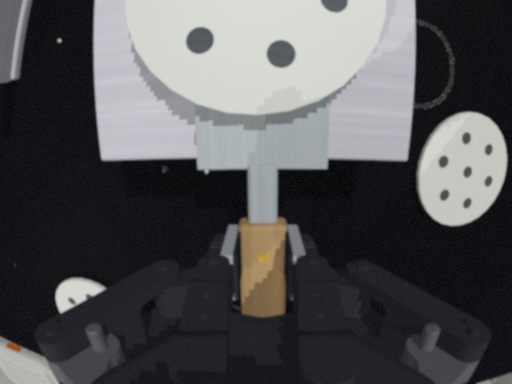

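View pics/s18.png

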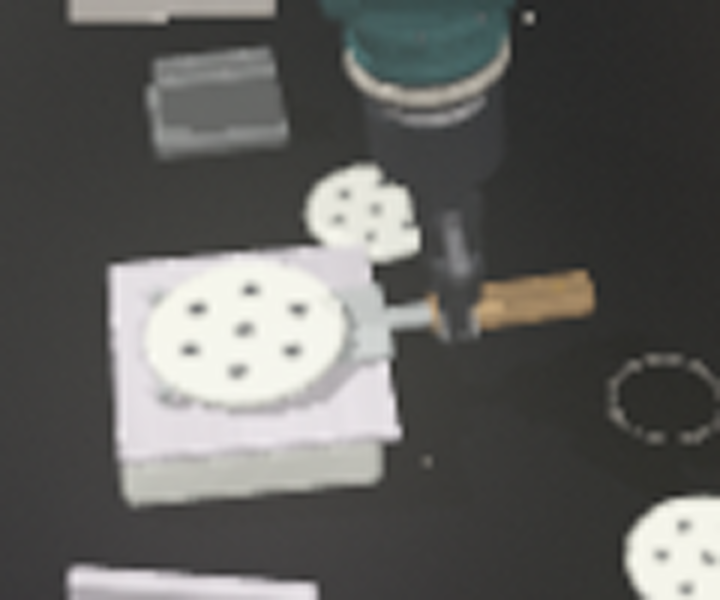

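```bash
python3 -m jog '{"linear":[[-0.027,0,-0.3],[-0.027,0,-0.3],[0,0,0]],"turn":[[0,0,0],[0,0,0],[0,0,0]]}'
python3 -m jog '{"linear":[[-0.027,0,-0.3],[0,0,0]],"turn":[[0,0,0],[0,0,0]]}'
```

```text
time: 24.18
ee_pos: [533.5, 61.8, 50.7]
tcp_rot: [[-0.088, 0.123, -0.989], [-0.009, -0.992, -0.122], [-0.996, -0.002, 0.088]]
ft_force: [0.7, -0.3, -0.8]
grip_width: 21.1
time: 24.42
ee_pos: [536.4, 62.2, 50.7]
tcp_rot: [[-0.088, 0.123, -0.989], [-0.009, -0.992, -0.122], [-0.996, -0.002, 0.088]]
ft_force: [0.3, 0.1, -0.7]
grip_width: 20.9
```

```bash
python3 -m jog '{"linear":[[-0.027,0,-0.3],[-0.027,0,-0.3],[0,0,0]],"turn":[[0,0,0],[0,0,0],[0,0,0]]}'
python3 -m jog '{"linear":[[-0.027,0,-0.3],[0,0,0]],"turn":[[0,0,0],[0,0,0]]}'
python3 -m jog '{"linear":[[-0.027,0,-0.3],[0,0,0]],"turn":[[0,0,0],[0,0,0]]}'
python3 - <<'E'
from h import *
st(); snap('side','s19',(180,150,300,250),6); p,im=snap('wrist','w19')
E
```

```text
time: 24.8
ee_pos: [542.5, 62.9, 50.8]
tcp_rot: [[-0.088, 0.123, -0.989], [-0.009, -0.992, -0.122], [-0.996, -0.002, 0.088]]
ft_force: [0.1, -0.6, -0.5]
grip_width: 20.9
time: 25.05
ee_pos: [545.3, 63.3, 50.7]
tcp_rot: [[-0.088, 0.123, -0.989], [-0.009, -0.992, -0.122], [-0.996, -0.002, 0.088]]
ft_force: [-0.8, -0.6, -0.7]
grip_width: 20.8
time: 25.3
ee_pos: [548.3, 63.6, 50.8]
tcp_rot: [[-0.088, 0.122, -0.989], [-0.009, -0.992, -0.122], [-0.996, -0.002, 0.088]]
ft_force: [-0.6, -0.5, -1.0]
grip_width: 21.2
t 25.3 tcp [548.3  63.6  50.8] F [-0.6 -0.5 -1. ] T [-0.03 -0.15 -0.01] grip 21.2 j [ -1.5  27.6 -12.8  54.6  -0.7 171.5]
[[-0.0878, 0.1225, -0.9886], [-0.0091, -0.9925, -0.1222], [-0.9961, -0.0017, 0.0882]]
```

View pics/s19.png

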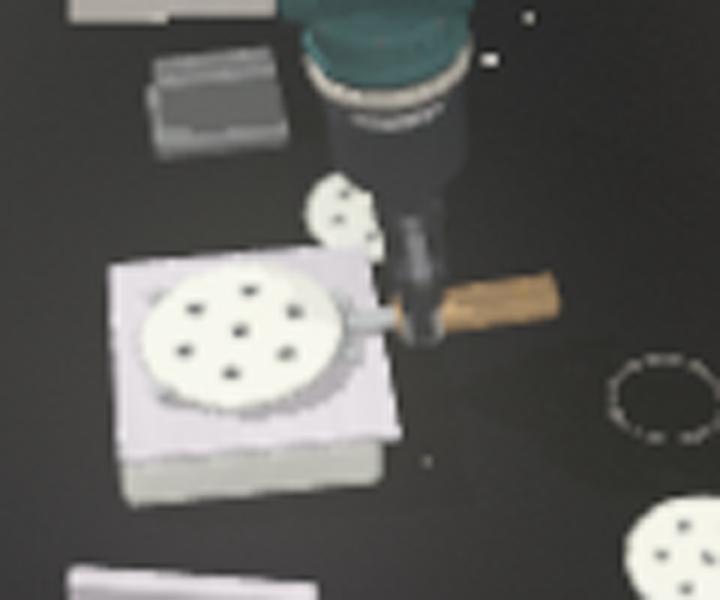

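View pics/w19.png

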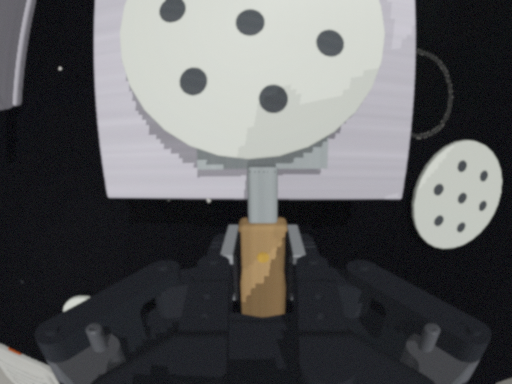

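```bash
python3 -m jog '{"linear":[[0,0,0],[-0.1,0,0.03],[-0.2,0,0.03],[-0.3,0,0],[-0.5,0,0.02],[0,0,0]],"turn":[[0,0.0125,0],[0,0.0125,0],[0,0.0125,0],[0,0.0125,0],[0,0,0],[0,0,0]]}' 0 120
python3 - <<'E'
from h import *
st(); snap('side','s20',(180,150,300,250),6); p,im=snap('wrist','w20')
E
```

```text
time: 26.15
ee_pos: [548.2, 63.5, 62.4]
tcp_rot: [[-0.038, 0.122, -0.992], [-0.003, -0.992, -0.122], [-0.999, -0.002, 0.038]]
ft_force: [-0.4, -0.1, -2.9]
grip_width: 20.6
t 26.15 tcp [548.2  63.5  62.4] F [-0.4 -0.1 -2.9] T [-0.03  0.13  0.02] grip 20.6 j [ -1.7  25.1 -15.   52.   -0.2 171.2]
[[-0.0376, 0.1225, -0.9918], [-0.0031, -0.9925, -0.1225], [-0.9993, -0.0016, 0.0377]]
```

View pics/s20.png

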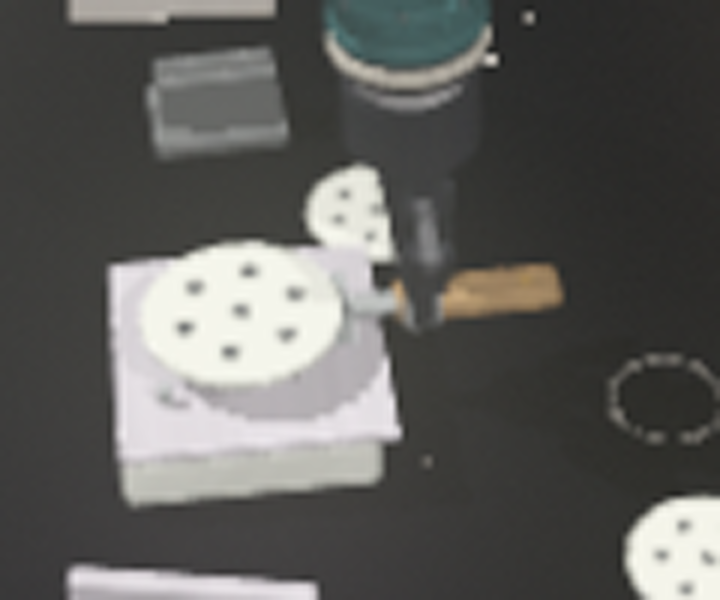

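View pics/w20.png

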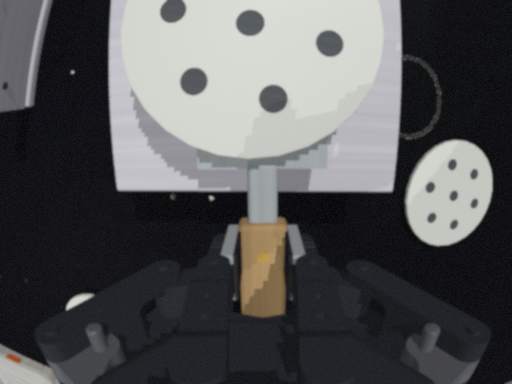

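```bash
python3 -m jog '{"linear":[[-0.8,0,0.03],[-1.2,0,0.04],[-1.2,0,0.05],[-1.2,0,0.05],[-0.8,0,0.03],[0,0,0]],"turn":[[0,0,0],[0,0,0],[0,0,0],[0,0,0],[0,0,0],[0,0,0]]}'
python3 - <<'E'
from h import *
st()
im=cv2.imread('pics/top0.png')[118:178,142:200]
cv2.imwrite('pics/tst.png',cv2.resize(im,None,fx=10,fy=10,interpolation=cv2.INTER_CUBIC))
p,im=snap('side','s21',(160,235,260,310),8)
E
```

```text
time: 27.0
ee_pos: [548.2, 63.5, 114.4]
tcp_rot: [[-0.037, 0.123, -0.992], [-0.003, -0.992, -0.122], [-0.999, -0.002, 0.038]]
ft_force: [0.6, 0.7, -2.9]
grip_width: 20.8
t 27.0 tcp [548.2  63.5 114.4] F [ 0.6  0.7 -2.9] T [-0.03  0.16 -0.01] grip 20.8 j [ -1.7  22.6 -10.2  59.4  -0.2 171.2]
[[-0.0375, 0.1225, -0.9918], [-0.0031, -0.9925, -0.1225], [-0.9993, -0.0016, 0.0376]]
```

View pics/tst.png

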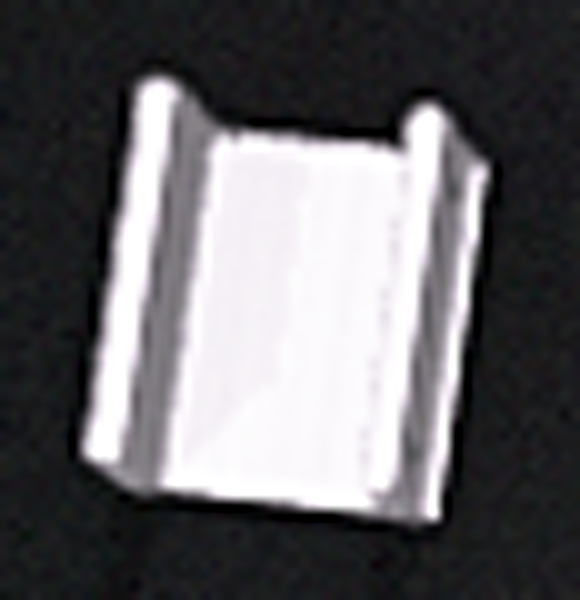

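View pics/s21.png

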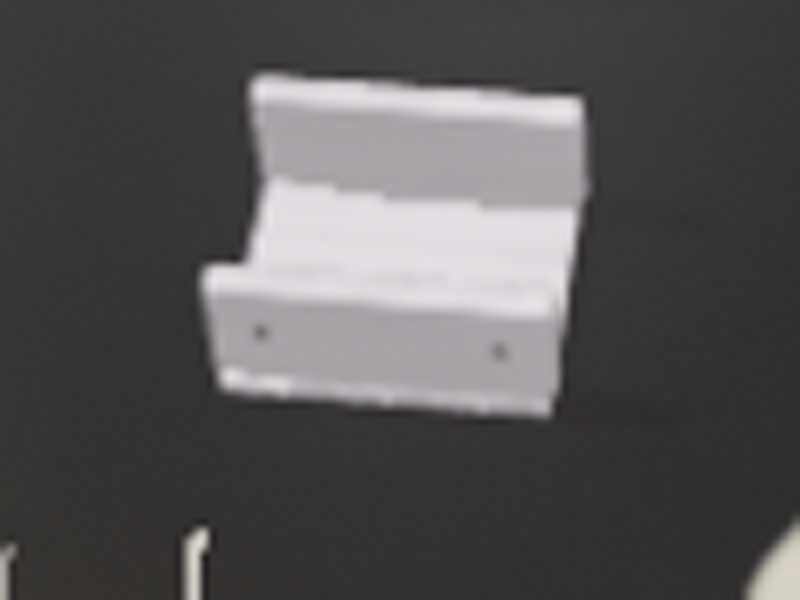

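```bash
python3 - <<'E'
from h import *
p=optics.camera_params('top'); q=optics.camera_params('side')
T=lambda x,y:onz(p,142+(x+.5)/10-.5,118+(y+.5)/10-.5,60)[:2]
S=lambda x,y:onz(q,160+(x+.5)/8-.5,235+(y+.5)/8-.5,60)[:2]
for nm,c in(('top',[T(158,78),T(104,460),T(427,103),T(393,495)]),('side',[S(207,280),S(557,304),S(256,88),S(583,108)])):
    c=np.array(c); print(nm,c.round(1).tolist(),'centre',c.mean(0).round(1),'yaw',[np.degrees(np.arctan2(*(c[i]-c[i+1])[::-1])).round(2) for i in(0,2)],'len',[np.linalg.norm(c[i]-c[i+1]).round(1) for i in(0,2)],'sep',np.linalg.norm((c[0]+c[1]-c[2]-c[3])/2).round(1))
E
```

```text
top [[745.5, 350.2], [616.9, 362.4], [737.7, 260.8], [606.1, 267.5]] centre [676.5 310.2] yaw [np.float64(-5.4), np.float64(-2.9)] len [np.float64(129.2), np.float64(131.8)] sep 92.6
side [[741.4, 351.1], [612.6, 363.4], [732.0, 260.4], [604.4, 272.0]] centre [672.6 311.7] yaw [np.float64(-5.42), np.float64(-5.21)] len [np.float64(129.4), np.float64(128.2)] sep 91.5
```

```bash
python3 - <<'E'
from h import *
s=r.state();R=s['tcp_rot'];T=s['ee_pos']
p,im=snap('wrist','w22'); ps,ims=snap('side','s22',(160,120,300,225),5)
g=cv2.cvtColor(im,cv2.COLOR_RGB2GRAY)
m=((g<110)*255).astype(np.uint8)[:130,130:380]
n,l,st_,c=cv2.connectedComponentsWithStats(m)
H=[]
for i in range(1,n):
    if 150<st_[i][4]<1500 and st_[i][1]>0:
        u,v=c[i]+[130,0]; X=onz(p,u,v,T[2]+16.2,True); H.append(X); print('w',(u,v),X.round(1),(R.T@(X-T)).round(1))
print(T)
E
```

```text
w (np.float64(249.72442588726514), np.float64(22.461377870563673)) [651.5  81.2 130.1] [ -20.2   -5.  -104.3]
w (np.float64(329.2431289640592), np.float64(43.07399577167019)) [647.5  47.6 130.1] [-20.   28.  -96.2]
w (np.float64(193.36511156186612), np.float64(81.02839756592292)) [624.3 101.6 130.1] [-19.2 -28.5 -79.9]
w (np.float64(374.3636363636364), np.float64(104.87272727272727)) [624.9  24.1 130.1] [-19.   48.5 -70.9]
w (np.float64(135.82456140350877), np.float64(113.08114035087719)) [609.  126.8 130.1] [-18.7 -55.4 -67.7]
w (np.float64(272.7659176029963), np.float64(98.4494382022472)) [620.4  67.8 130.1] [-19.    4.5 -71.8]
[547.8889074   63.4668658  113.92541351]
```

View pics/s22.png

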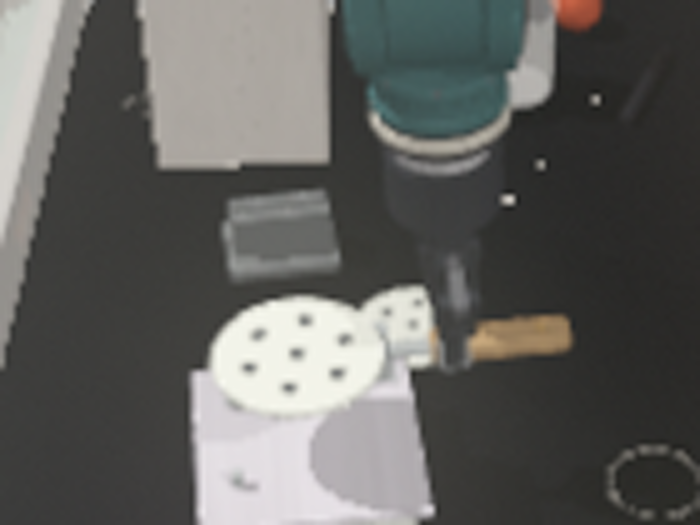

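```bash
python3 -m jog '{"linear":[[0.6,0,0.08],[1.2,0,0.05],[1.4,0,-0.05],[1.4,0,-0.05],[0.9,0,-0.035],[0.5,0,-0.02],[0,0,0]],"turn":[[0,0,0],[0,0,0],[0,0,0],[0,0,0],[0,0,0],[0,0,0],[0,0,0]]}'
python3 -m jog '{"linear":[[0.3,0,-0.01],[0.15,0,0],[0,0,0]],"turn":[[0,0,0],[0,0,0],[0,0,0]]}'
```

```text
time: 28.02
ee_pos: [545.7, 63.3, 53.7]
tcp_rot: [[-0.039, 0.122, -0.992], [-0.003, -0.992, -0.122], [-0.999, -0.002, 0.039]]
ft_force: [0.5, -0.1, -2.4]
grip_width: 20.8
time: 28.4
ee_pos: [545.7, 63.3, 49.4]
tcp_rot: [[-0.038, 0.123, -0.992], [-0.003, -0.992, -0.122], [-0.999, -0.002, 0.039]]
ft_force: [-0.5, -0.4, -2.6]
grip_width: 20.3
```

```bash
python3 -m jog '{"linear":[[0.2,0,-0.01],[0,0,0]],"turn":[[0,0,0],[0,0,0]]}'
python3 -m jog '{"linear":[[0.12,0,0],[0,0,0]],"turn":[[0,0,0],[0,0,0]]}'
python3 -m jog '{"linear":[[0.1,0,0],[0,0,0]],"turn":[[0,0,0],[0,0,0]]}'
```

```text
time: 28.65
ee_pos: [545.7, 63.3, 47.3]
tcp_rot: [[-0.039, 0.123, -0.992], [-0.003, -0.992, -0.122], [-0.999, -0.002, 0.039]]
ft_force: [0.2, 0.0, -3.2]
grip_width: 20.6
time: 28.9
ee_pos: [545.7, 63.3, 46.4]
tcp_rot: [[-0.038, 0.123, -0.992], [-0.003, -0.992, -0.123], [-0.999, -0.002, 0.038]]
ft_force: [-2.8, -0.5, 2.4]
grip_width: 21.1
time: 29.15
ee_pos: [545.8, 63.3, 46.0]
tcp_rot: [[-0.038, 0.123, -0.992], [-0.003, -0.992, -0.122], [-0.999, -0.002, 0.038]]
ft_force: [-5.5, -0.2, 14.2]
grip_width: 20.8
```

```bash
python3 -m jog '{"linear":[[-0.06,0,0],[0,0,0],[0,0,0],[0,0,0],[0,0,0]],"turn":[[0,0,0],[0,0,0],[0,0,0],[0,0,0],[0,0,0]]}' 7.0
python3 - <<'E'
from h import *
st(); snap('side','s23',(180,150,300,250),6);snap('wrist','w23')
E
```

```text
time: 29.78
ee_pos: [545.6, 63.3, 45.7]
tcp_rot: [[-0.039, 0.122, -0.992], [-0.003, -0.992, -0.122], [-0.999, -0.002, 0.039]]
ft_force: [0.4, -0.4, -0.7]
grip_width: 70.0
t 29.77 tcp [545.6  63.3  45.7] F [ 0.4 -0.4 -0.7] T [-0.01  0.    0.  ] grip 70.0 j [ -1.8  25.8 -16.8  49.6  -0.2 171.2]
[[-0.0386, 0.1225, -0.9917], [-0.003, -0.9925, -0.1224], [-0.9993, -0.0017, 0.0387]]
```

View pics/s23.png

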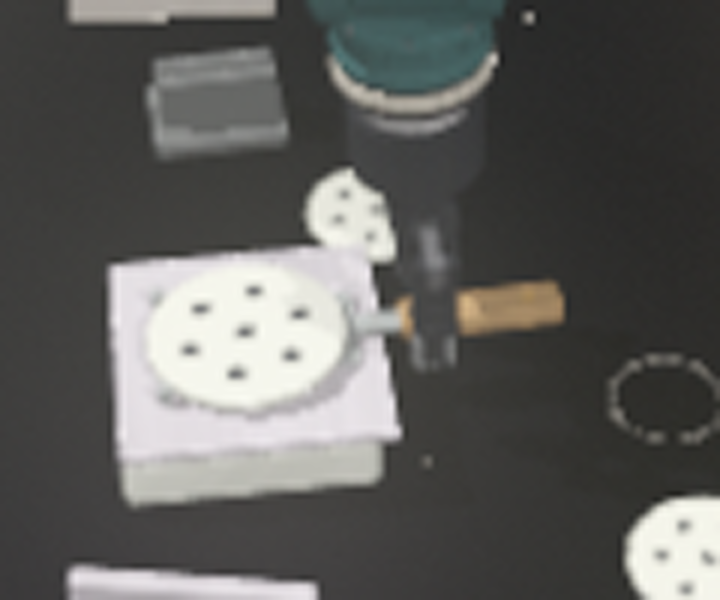

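View pics/w23.png

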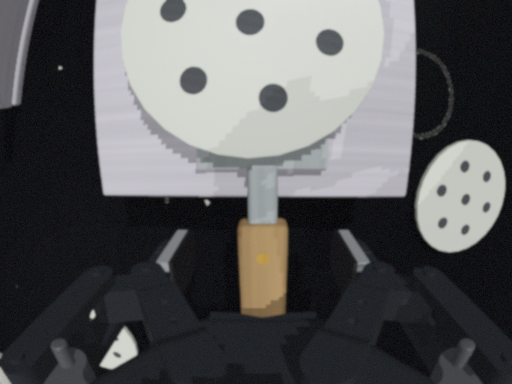

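```bash
python3 -m jog '{"linear":[[-2,0,0],[-2,0,0],[-1,0,0],[0,0,0],[0,0,0],[0,0,0],[0,0,0],[0,0,0],[0,0,0],[0,0,0],[0,0,0],[0,0,0]],"turn":[[0,0,0],[0,0.0387,0],[0,0,0],[-0.18,0,0],[-0.18,0,0],[-0.18,0,0],[-0.18,0,0],[-0.18,0,0],[-0.18,0,0],[-0.18,0,0],[-0.18,0,0],[-0.18,0,0]]}'
python3 -m jog '{"linear":[[0,0,0],[0,0,0],[0,0,0],[0,0,0],[0,0,0],[0,0,0],[0,0,0],[0,0,0],[0,0,0]],"turn":[[-0.185,0,0],[-0.185,0,0],[-0.185,0,0],[-0.185,0,0],[-0.185,0,0],[-0.185,0,0],[-0.185,0,0],[-0.185,0,0],[0,0,0]]}'
python3 - <<'E'
from h import *
s=st(); snap('wrist','w24')
a=np.radians(7.05)
R=np.c_[[0,0,-1],[-np.sin(a),np.cos(a),0],[np.cos(a),np.sin(a),0]]; need([545.6,63.3,45.5],R)
E
```

```text
time: 31.38
ee_pos: [547.0, 63.4, 95.4]
tcp_rot: [[-0.002, 0.984, 0.177], [0.002, 0.177, -0.984], [-1.0, -0.001, -0.002]]
ft_force: [-0.0, 0.4, 0.3]
grip_width: 70.0
time: 32.5
ee_pos: [547.1, 63.4, 95.5]
tcp_rot: [[-0.001, -0.08, 0.997], [0.002, 0.997, 0.08], [-1.0, 0.002, -0.001]]
ft_force: [-0.1, 0.5, -0.5]
grip_width: 69.9
t 32.5 tcp [547.1  63.4  95.5] F [-0.1  0.5 -0.5] T [-0.02  0.01 -0.02] grip 69.9 j [ -1.9  22.  -14.4  53.7   0.1  -6.5]
[[-0.0012, -0.08, 0.9968], [0.0017, 0.9968, 0.08], [-1.0, 0.0018, -0.0011]]
shift cm (tool axes) [ 5.   -0.01 -0.15] | 50.0 mm
turn rad (tool axes) [-0.046  -0.0008 -0.0018]
```

View pics/w24.png

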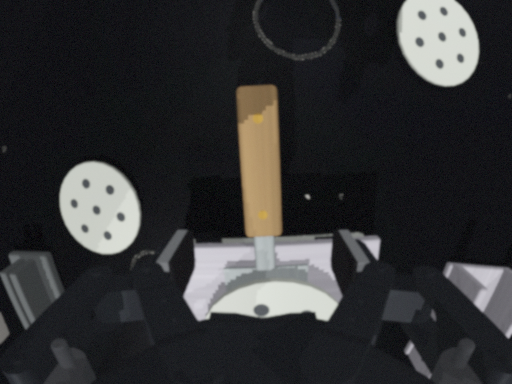

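```bash
python3 -m jog '{"linear":[[0,0,-0.15],[1.5,0,0],[1.5,0,0],[1.2,0,0],[0.6,0,0],[0.2,0,0],[0,0,0]],"turn":[[-0.046,0,0],[0,0,0],[0,0,0],[0,0,0],[0,0,0],[0,0,0],[0,0,0]]}' 
python3 - <<'E'
from h import *
s=st(); snap('wrist','w25')
E
```

```text
time: 33.42
ee_pos: [545.9, 63.4, 45.9]
tcp_rot: [[0.0, -0.127, 0.992], [0.002, 0.992, 0.127], [-1.0, 0.002, 0.0]]
ft_force: [-0.4, -0.0, -0.5]
grip_width: 70.1
t 33.42 tcp [545.9  63.4  45.9] F [-0.4 -0.  -0.5] T [-0.04  0.04  0.  ] grip 70.1 j [ -1.9  24.4 -19.2  46.4   0.1  -9.2]
[[0.0002, -0.1267, 0.9919], [0.0017, 0.9919, 0.1267], [-1.0, 0.0017, 0.0004]]
```

View pics/w25.png

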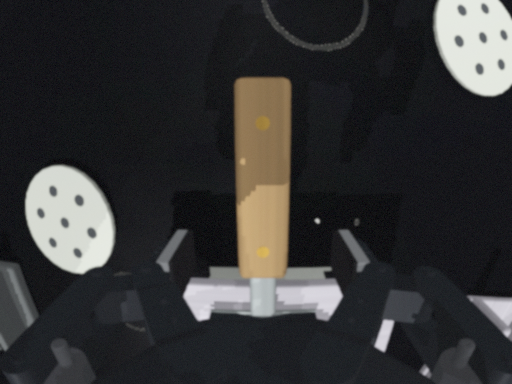

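```bash
python3 -m jog '{"linear":[[0,0,0],[0,0,0],[0,0,0],[0,0,0],[0,0,0],[0,0,0]],"turn":[[0,0,0],[0,0,0],[0,0,0],[0,0,0],[0,0,0],[0,0,0]]}' 0 120
python3 -m jog '{"linear":[[-0.1,0,0],[-0.2,0,0],[-0.3,0,0],[-0.5,0,0],[0,0,0]],"turn":[[0,0,0],[0,0,0],[0,0,0],[0,0,0],[0,0,0]]}'
python3 - <<'E'
from h import *
s=st(); snap('wrist','w26');snap('side','s26',(180,150,300,250),6)
E
```

```text
time: 34.22
ee_pos: [545.8, 63.4, 46.1]
tcp_rot: [[0.0, -0.127, 0.992], [0.002, 0.992, 0.127], [-1.0, 0.002, 0.001]]
ft_force: [-1.8, -0.5, 5.6]
grip_width: 20.6
time: 34.85
ee_pos: [546.0, 63.4, 57.2]
tcp_rot: [[0.001, -0.127, 0.992], [0.002, 0.992, 0.127], [-1.0, 0.002, 0.001]]
ft_force: [0.3, 1.0, -2.0]
grip_width: 20.8
t 34.85 tcp [546.   63.4  57.2] F [ 0.3  1.  -2. ] T [-0.02  0.16 -0.03] grip 20.8 j [ -1.9  23.8 -18.2  48.    0.1  -9.2]
[[0.0007, -0.1269, 0.9919], [0.0017, 0.9919, 0.1269], [-1.0, 0.0016, 0.0009]]
```

View pics/s26.png

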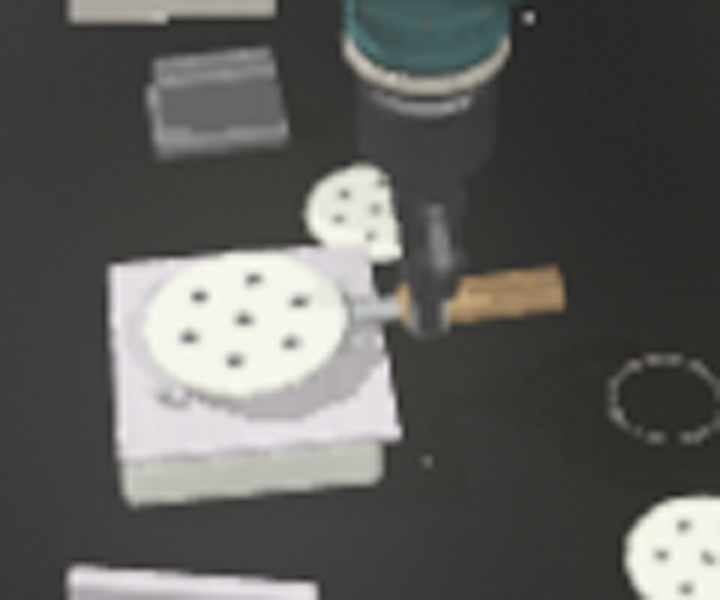

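```bash
python3 -m jog '{"linear":[[-0.7,0,0],[-1.3,0,0],[-1.5,0,0],[-1.2,0,0],[-0.7,0,0],[0,0,0]],"turn":[[0,0,0],[0,0,0],[0,0,0],[0,0,0],[0,0,0],[0,0,0]]}'
python3 -m jog '{"linear":[[0,0.8,0.18],[0,1.4,0.31],[0,2.0,0.45],[0,2.6,0.58],[0,2.9,0.65],[0,2.9,0.65],[0,2.9,0.65],[0,2.9,0.65],[0,2.6,0.58],[0,2.0,0.45],[0,1.3,0.29],[0,0.5,0.11]],"turn":[[0,0,0],[0,0,0],[0,0,0],[0,0,0],[0,0,0],[0,0,0],[0,0,0],[0,0,0],[0,0,0],[0,0,0],[0,0,0],[0,0,0]]}'
python3 -m jog '{"linear":[[0,0,0],[0,0,0],[0,0,0],[0,0,0],[0,0,0],[0,0,0],[0,0,0]],"turn":[[0.022,0,0],[0.044,0,0],[0.044,0,0],[0.044,0,0],[0.044,0,0],[0.022,0,0],[0,0,0]]}'
python3 - <<'E'
from h import *
s=st(); snap('top','t27',(130,100,260,200),6);snap('side','s27',(150,200,290,305),5)
E
```

```text
time: 35.7
ee_pos: [546.0, 63.3, 111.2]
tcp_rot: [[0.001, -0.127, 0.992], [0.002, 0.992, 0.127], [-1.0, 0.002, 0.001]]
ft_force: [-0.1, 0.5, -2.5]
grip_width: 20.8
time: 37.2
ee_pos: [569.2, 317.0, 111.0]
tcp_rot: [[-0.0, -0.127, 0.992], [0.002, 0.992, 0.127], [-1.0, 0.002, -0.0]]
ft_force: [0.2, -0.4, -3.0]
grip_width: 21.2
time: 38.08
ee_pos: [569.4, 315.9, 111.3]
tcp_rot: [[-0.0, 0.093, 0.996], [0.002, 0.996, -0.093], [-1.0, 0.002, -0.0]]
ft_force: [0.2, -0.1, -2.2]
grip_width: 21.0
t 38.08 tcp [569.4 315.9 111.3] F [ 0.2 -0.1 -2.2] T [ 0.03  0.19 -0.01] grip 21.0 j [21.8 30.4  3.  62.6  0.1 27.2]
[[-0.0, 0.0932, 0.9957], [0.0017, 0.9956, -0.0932], [-1.0, 0.0017, -0.0002]]
```

View pics/s27.png

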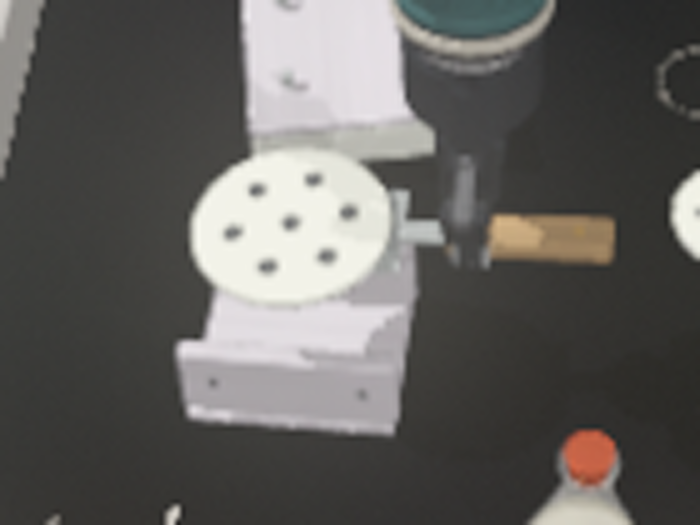

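View pics/t27.png

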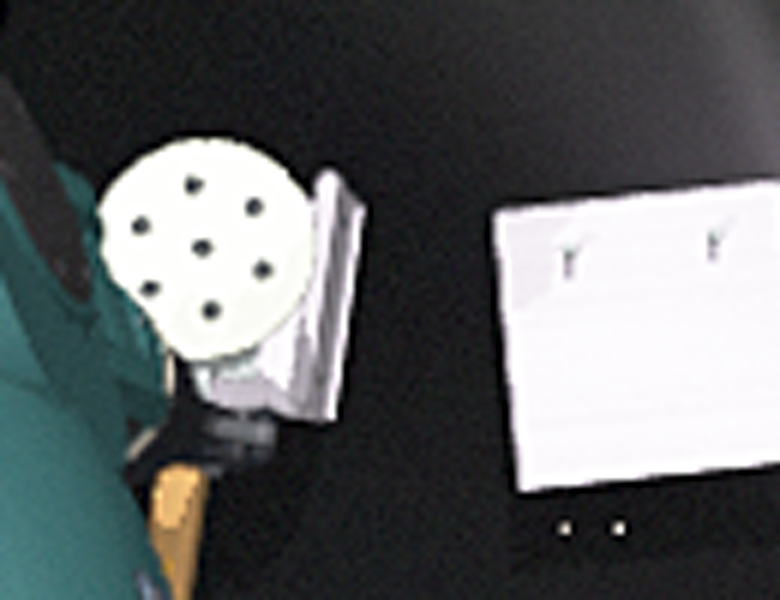

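```bash
python3 - <<'E'
from h import *
p=optics.camera_params('top'); q=optics.camera_params('side'); z=127.7
a=onz(p,130+(202.5)/6-.5,100+248/6-.5,z);b=onz(q,150+291.5/5-.5,200+223/5-.5,z)
print('plate top',a.round(1),'side',b.round(1))
e=np.array([.9957,-.0924]);n=np.array([.0924,.9957])
for nm,x,c in(('top',a,(677,311.5)),('side',b,(672.6,311.7))):
    d=x[:2]-np.array(c); print(nm,'err along',(d@e).round(1),'left',(d@n).round(1))
# triangulate centre hole
o1,d1=ray(p,130+202.5/6-.5,100+248/6-.5);o2,d2=ray(q,150+291.5/5-.5,200+223/5-.5)
A=np.c_[d1,-d2];s=np.linalg.lstsq(A,o2-o1,rcond=None)[0];print(o1+d1*s[0],o2+d2*s[1])
E
```

```text
plate top [675.7 310.8 127.7] side [673.5 312.2 127.7]
top err along -1.2 left -0.8
side err along 0.8 left 0.6
[675.85754407 310.98312126 127.11852864] [673.59914596 311.26051438 126.60885701]
```

```bash
python3 -m jog '{"linear":[[0.7,0,0],[1.2,0,0],[1.2,0,0],[1.0,0,0],[0.6,0,0],[0.3,0,0],[0.25,0,0],[0,0,0]],"turn":[[0,0,0],[0,0,0],[0,0,0],[0,0,0],[0,0,0],[0,0,0],[0,0,0],[0,0,0]]}'
python3 -m jog '{"linear":[[0.2,0,0],[0.2,0,0],[0.2,0,0],[0.2,0,0],[0,0,0]],"turn":[[0,0,0],[0,0,0],[0,0,0],[0,0,0],[0,0,0]]}'
python3 - <<'E'
from h import *
s=st(); snap('top','t28',(130,100,260,200),6);snap('side','s28',(150,200,290,305),5)
E
```

```text
time: 39.17
ee_pos: [569.3, 316.4, 58.7]
tcp_rot: [[0.0, 0.093, 0.996], [0.002, 0.996, -0.093], [-1.0, 0.002, -0.0]]
ft_force: [-0.3, -0.2, -3.0]
grip_width: 21.1
time: 39.8
ee_pos: [569.2, 316.4, 50.6]
tcp_rot: [[-0.0, 0.093, 0.996], [0.002, 0.996, -0.093], [-1.0, 0.002, -0.0]]
ft_force: [0.4, -0.4, -1.1]
grip_width: 20.8
t 39.8 tcp [569.2 316.4  50.6] F [ 0.4 -0.4 -1.1] T [ 0.07  0.05 -0.02] grip 20.8 j [21.9 32.8 -2.6 54.6  0.1 27.2]
[[-0.0002, 0.0926, 0.9957], [0.0017, 0.9957, -0.0926], [-1.0, 0.0016, -0.0004]]
```

View pics/s28.png

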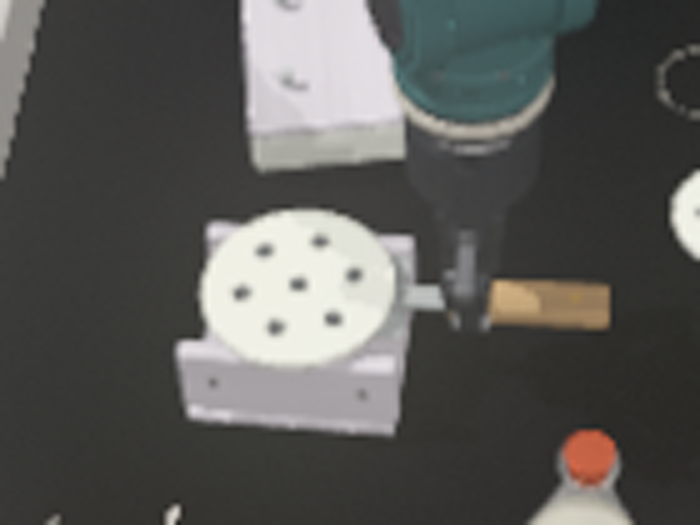

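View pics/t28.png

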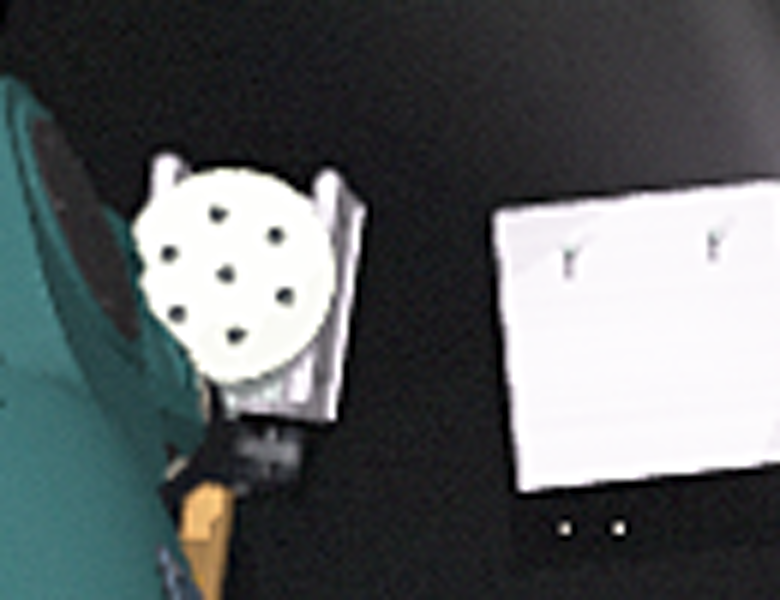

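```bash
python3 - <<'E'
from h import *
p=optics.camera_params('top'); q=optics.camera_params('side'); z=69
a=onz(p,130+(226)/6-.5,100+274/6-.5,z);b=onz(q,150+299/5-.5,200+285/5-.5,z)
e=np.array([.9957,-.0924]);n=np.array([.0924,.9957])
for nm,x,c in(('top',a,(677,311.5)),('side',b,(672.6,311.7))):
    d=x[:2]-np.array(c); print(nm,x.round(1),'err along',(d@e).round(1),'left',(d@n).round(1))
E
```

```text
top [676.5 312.8  69. ] err along -0.6 left 1.2
side [673.1 311.   69. ] err along 0.6 left -0.7
```

```bash
python3 -m jog '{"linear":[[0.3,0,0],[0.4,0,0],[0.3,0,0],[0,0,0]],"turn":[[0,0,0],[0,0,0],[0,0,0],[0,0,0]]}'
python3 - <<'E'
from h import *
p=optics.camera_params('top')
print('flask',onz(p,124,200,20).round(0),'lookalike',onz(p,200,234,3).round(0),'scale',onz(p,106,238,5).round(0),'ring',onz(p,238,231,1).round(0),'tongs',onz(p,100,178,3).round(0),'front edge',onz(p,150,272,0).round(0),'stopper', onz(p,115,195,114).round(0))
E
```

```text
time: 40.4
ee_pos: [569.1, 316.4, 40.3]
tcp_rot: [[-0.001, 0.093, 0.996], [0.002, 0.996, -0.093], [-1.0, 0.001, -0.001]]
ft_force: [0.1, -0.8, -1.8]
grip_width: 21.1
flask [500. 462.  20.] lookalike [390. 208.   3.] scale [374. 520.   5.] ring [402.  81.   1.] tongs [576. 554.   3.] front edge [264. 370.   0.] stopper [507. 457. 114.]
```

```bash
python3 -m jog '{"linear":[[0,0,-0.6],[0,0,-1.2],[0,0,-1.5],[0,0,0]],"turn":[[0,0,0],[0,0,0],[0,0,0],[0,0,0]]}'
python3 -m jog '{"linear":[[0,0,-1.2],[0,0,-1.6],[0,0,-1.7],[0,0,-1.7],[0,0,-1.6],[0,0,-1.4],[0,0,-0.7],[0,0,-0.3],[0,0,0]],"turn":[[0,0,0],[0,0,0],[0,0,0],[0,0,0],[0,0,0],[0,0,0],[0,0,0],[0,0,0],[0,0,0]]}'
python3 - <<'E'
from h import *
s=st(); snap('top','t29',(110,100,260,215),5);snap('side','s29',(150,200,310,320),5)
E
```

```text
time: 40.9
ee_pos: [535.0, 319.7, 41.0]
tcp_rot: [[-0.001, 0.092, 0.996], [0.002, 0.996, -0.092], [-1.0, 0.002, -0.001]]
ft_force: [0.4, -0.3, -1.8]
grip_width: 20.7
time: 42.02
ee_pos: [435.1, 329.0, 40.8]
tcp_rot: [[0.0, 0.093, 0.996], [0.002, 0.996, -0.093], [-1.0, 0.002, -0.0]]
ft_force: [0.4, 0.1, -1.1]
grip_width: 21.0
t 42.02 tcp [435.1 329.   40.8] F [ 0.4  0.1 -1.1] T [-0.05  0.08  0.02] grip 21.0 j [ 28.5  24.4 -20.2  45.3   0.1  33.8]
[[0.0001, 0.0927, 0.9957], [0.0018, 0.9957, -0.0927], [-1.0, 0.0018, -0.0]]
```

View pics/s29.png

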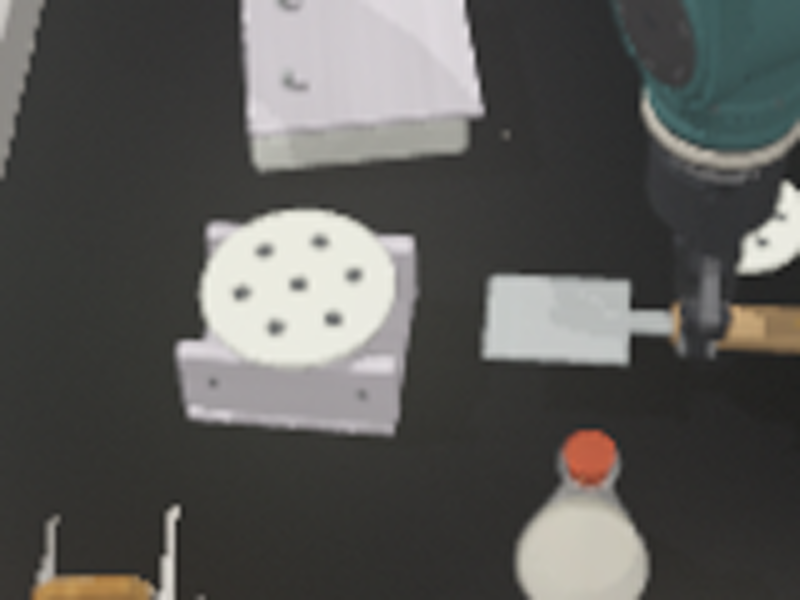

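View pics/t29.png

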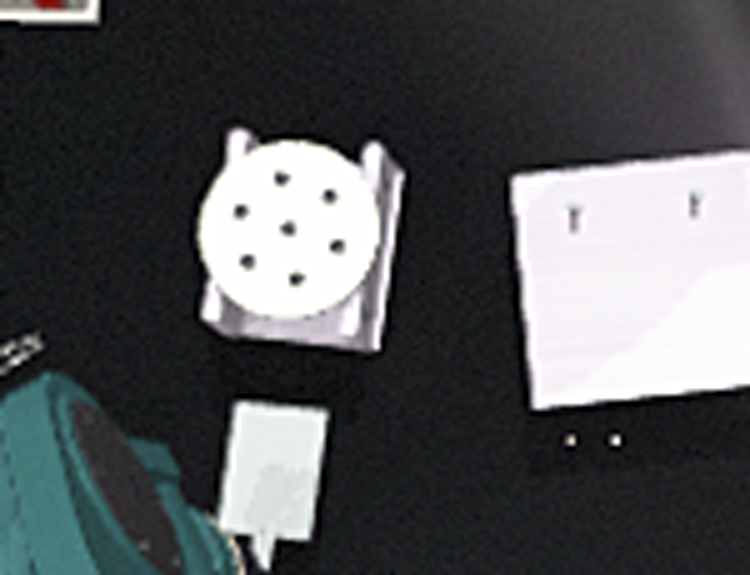

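```bash
python3 -m jog '{"linear":[[0.8,0,0],[1.1,0,0],[1.0,0,0],[0.5,0,0],[0.2,0,0],[0,0,0]],"turn":[[0,0,0],[0,0,0],[0,0,0],[0,0,0],[0,0,0],[0,0,0]]}'
python3 -m jog '{"linear":[[0.1,0,0],[0.1,0,0],[0,0,0]],"turn":[[0,0,0],[0,0,0],[0,0,0]]}'
```

```text
time: 42.88
ee_pos: [434.9, 329.0, 4.7]
tcp_rot: [[-0.0, 0.093, 0.996], [0.002, 0.996, -0.093], [-1.0, 0.002, -0.0]]
ft_force: [0.7, -0.0, -1.8]
grip_width: 20.7
time: 43.25
ee_pos: [434.9, 329.0, 2.7]
tcp_rot: [[-0.0, 0.093, 0.996], [0.002, 0.996, -0.093], [-1.0, 0.002, -0.0]]
ft_force: [-0.2, -0.4, -1.7]
grip_width: 20.9
```

```bash
python3 -m jog '{"linear":[[0.07,0,0],[0,0,0]],"turn":[[0,0,0],[0,0,0]]}'
python3 -m jog '{"linear":[[0,0,0],[0,0,0],[0,0,0],[0,0,0]],"turn":[[0,0,0],[0,0,0],[0,0,0],[0,0,0]]}' 5.0
python3 -m jog '{"linear":[[-0.5,0,0],[-1,0,0],[-2,0,0],[-3,0,0],[-4,0,0],[-4,0,0],[-3,0,-2],[0,0,-3],[0,0,-3],[0,0,-3],[0,0,0]],"turn":[[0,0,0],[0,0,0],[0,0,0],[0,0,0],[0,0,0],[0,0,0],[0,0,0],[0,0,0],[0,0,0],[0,0,0],[0,0,0]]}'
python3 - <<'E'
from h import *
s=st(); snap('top','t30');snap('side','s30',(150,190,330,325),4);snap('wrist','w30')
E
```

```text
time: 43.5
ee_pos: [434.8, 329.0, 2.0]
tcp_rot: [[-0.0, 0.093, 0.996], [0.002, 0.996, -0.093], [-1.0, 0.002, -0.0]]
ft_force: [-0.3, -0.3, -2.1]
grip_width: 20.9
time: 44.0
ee_pos: [434.9, 329.0, 2.0]
tcp_rot: [[-0.0, 0.093, 0.996], [0.002, 0.996, -0.093], [-1.0, 0.002, -0.0]]
ft_force: [-0.2, 0.5, 0.1]
grip_width: 49.7
time: 45.38
ee_pos: [323.8, 338.9, 178.0]
tcp_rot: [[0.0, 0.091, 0.996], [0.002, 0.996, -0.091], [-1.0, 0.002, 0.0]]
ft_force: [-1.2, 0.3, 0.3]
grip_width: 49.7
t 45.38 tcp [323.8 338.9 178. ] F [-1.2  0.3  0.3] T [ 0.01 -0.03 -0.05] grip 49.7 j [ 36.3  10.9 -16.9  62.1   0.1  41.5]
[[0.0004, 0.091, 0.9958], [0.0021, 0.9958, -0.091], [-1.0, 0.0022, 0.0002]]
```

View pics/s30.png

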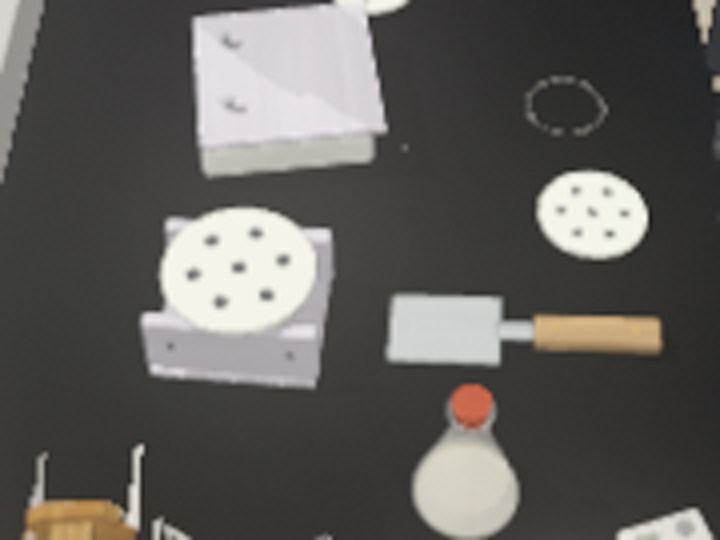

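View pics/t30.png

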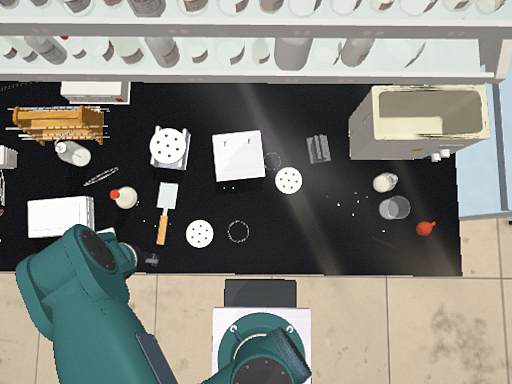

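```bash
python3 - <<'E'
from h import *
a=cv2.imread('pics/top0.png',0).astype(int);b=cv2.imread('pics/t30.png',0).astype(int)
for n,(x,y) in dict(flask=(124,198),beaker=(395,208),bottle=(385,182),lookA=(289,180),lookB=(200,234),holder=(312,152)).items():
    print(n,abs(a-b)[y-14:y+14,x-12:x+12].mean().round(1))
print(ticket.finish_job())
E
```

```text
flask 3.3
beaker 3.1
bottle 3.4
lookA 3.6
lookB 1.1
holder 19.3
the job is handed in; nothing more can be done
None
```

The job is handed in: the plate sits on the cooling stand's two rails and the lifter lies flat on the bench. The whole job took about 45 s of the 64 s allowed.

**What I did**
- I took the lifter out of its holder, tilted it 30° with its edge on the bench and let it fall flat. I then took it again by the handle so its blade was level.
- I slid the blade under the largest plate, the one on the warmer, lifted it, and set it on the stand. Then I drew the lifter out and laid it flat on the bench.

**What did not go smoothly**
- **Jam on the warmer:** the first push under the plate jammed at about 55 N sideways, or about 60 N in all. The lifter slipped about 3 mm and about 2° in the grip. I backed off, steepened the blade and shifted it 3 mm to one side; it then went in with almost no force.
- **Extra regrasp:** with the plate in the air I found that the last joint could not turn far enough for the stand in that grip. I set the plate and blade back on the warmer, let go, turned the gripper half a turn, took the handle again and lifted a second time.

**Last checks**
- **Plate position:** the plate was centred within about 1 mm in both the top and side views. They disagree with each other by about 3 mm in absolute position. It looked unmoved after the lifter came out. I judged level only from the pictures.
- **Other things:** the flask, beaker, bottle and the two look-alike plates look the same as at the start. The only big change there is at the holder, where the lifter was taken out.
- **Gripper:** it was clear of everything when I handed in.

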